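# Clear the camera carriage and lay bracket plates in the service tray

### The job

Open the carriage's cam lever fully before moving the carriage, slide the carriage with its overhanging camera plate along the rail to the left-hand end stop so that the tray is clear, and lock the lever fully again. Lay every bracket plate from the bench flat in the white tray, one to a pocket: keyhole plates right down in keyhole pockets with their heads in the wide ends, plain bars right down in the straight pockets. Leave the glass cube where it stands.

Things in the scene. Friction and masses are not known exactly. Their poses are not given: they have to be found in the camera images.
- key1_center (a point): Keyhole-shaped steel bracket plate, 90 mm long along its x, about 220 g: a wide head 30 mm long and 46 mm wide at its +x end (x from 15 to 45 mm), and a shank 24 mm wide (x from -45 to 15 mm). 8 mm thick, with a raised block in its middle to hold it by (30 mm along x, 20 mm along y, top 30 mm above the underside). Site at the middle, 15 mm above the underside; z up. May be absent (None).
- key2_center (a point): Keyhole-shaped steel bracket plate, 90 mm long along its x, about 220 g: a wide head 30 mm long and 46 mm wide at its +x end (x from 15 to 45 mm), and a shank 24 mm wide (x from -45 to 15 mm). 8 mm thick, with a raised block in its middle to hold it by (30 mm along x, 20 mm along y, top 30 mm above the underside). Site at the middle, 15 mm above the underside; z up. May be absent (None).
- key3_center (a point): Keyhole-shaped steel bracket plate, 90 mm long along its x, about 220 g: a wide head 30 mm long and 46 mm wide at its +x end (x from 15 to 45 mm), and a shank 24 mm wide (x from -45 to 15 mm). 8 mm thick, with a raised block in its middle to hold it by (30 mm along x, 20 mm along y, top 30 mm above the underside). Site at the middle, 15 mm above the underside; z up. May be absent (None).
- bar1_center (a point): Plain rectangular steel bracket bar, 80 mm long along its x, 30 mm wide, the same both ways round, about 220 g, 8 mm thick, with a raised block in its middle to hold it by (30 mm along x, 20 mm along y, top 30 mm above the underside). Site at the middle, 15 mm above the underside; z up. May be absent (None).
- bar2_center (a point): Plain rectangular steel bracket bar, 80 mm long along its x, 30 mm wide, the same both ways round, about 220 g, 8 mm thick, with a raised block in its middle to hold it by (30 mm along x, 20 mm along y, top 30 mm above the underside). Site at the middle, 15 mm above the underside; z up. May be absent (None).
- pocket_key1 (a point): In the fixed white tray (151 x 192 mm, grey pocket floors 4 mm and white walls 16 mm above the bench). Keyhole-shaped pocket, 4 mm larger all round than a keyhole plate; point on the pocket floor where the plate's middle belongs, its x pointing to the pocket's wide (head) end, z up. The three lie side by side 64 mm apart in the row next to the rail; the middle one (pocket_key2) faces the other way.
- pocket_key2 (a point): In the fixed white tray (151 x 192 mm, grey pocket floors 4 mm and white walls 16 mm above the bench). Keyhole-shaped pocket, 4 mm larger all round than a keyhole plate; point on the pocket floor where the plate's middle belongs, its x pointing to the pocket's wide (head) end, z up. The three lie side by side 64 mm apart in the row next to the rail; the middle one (pocket_key2) faces the other way.
- pocket_key3 (a point): In the fixed white tray (151 x 192 mm, grey pocket floors 4 mm and white walls 16 mm above the bench). Keyhole-shaped pocket, 4 mm larger all round than a keyhole plate; point on the pocket floor where the plate's middle belongs, its x pointing to the pocket's wide (head) end, z up. The three lie side by side 64 mm apart in the row next to the rail; the middle one (pocket_key2) faces the other way.
- pocket_bar1 (a point): In the fixed white tray (151 x 192 mm, grey pocket floors 4 mm and white walls 16 mm above the bench). Straight pocket 88 x 38 mm for a plain bar; point at the middle of the pocket floor, its x along the 88 mm, z up. The two lie end to end in the row nearer the robot.
- pocket_bar2 (a point): In the fixed white tray (151 x 192 mm, grey pocket floors 4 mm and white walls 16 mm above the bench). Straight pocket 88 x 38 mm for a plain bar; point at the middle of the pocket floor, its x along the 88 mm, z up. The two lie end to end in the row nearer the robot.
- carriage (a joint): Position (m) of the aluminium carriage on the rail: 0.34 = against the left-hand end stop (left seen from the robot, +y). Its camera plate, 70 x 100 mm, 116 to 128 mm above the bench, hangs over the tray at the start, front edge 100 mm in front of the post, 70 mm to its left and 30 mm to its right. Sliding takes 4 N; it stays where left. It must not be slid while locked.
- post_grip (a point): Point in the upright steel post on the carriage, 15 mm below its top, 150 mm above the bench; post 24 mm wide along y, 22 mm along x. Its y axis runs along the rail, towards the left-hand end stop; x points away from the robot, z up.
- cam_lever (a joint): Angle (rad) of the dark steel cam lever on top of the carriage about an upright axis: 0 = locked, pointing to the right along the rail; 1.57 = fully open, pointing square to the rail towards the robot (clockwise from above). It takes about 1 N at the knob and stays where it is left.
- lever_knob (a point): Middle of the upright round black knob at the lever's end: 18 mm in diameter, from 88 to 122 mm above the bench, this point 110 mm above the bench. 60 mm from the pivot axis. It is fixed to the lever and turns with it.
- lever_pivot (a point): Point on the upright axis of the cam lever, 110 mm above the bench, 100 mm right of the post; it rides with the carriage and its axes are those of post_grip.
- splitter_center (a point): Middle of the loose glass beam splitter cube, 50 mm a side, standing between the tray and the left part of the rail; it is to stay where it is.
Things that resemble listed ones, but are neither listed nor needed, are in the scene too. What is shaped like the part that bears bar1_center but pink or purple is not meant.

How it is judged:
By the outcome, as a careful person would: the job done as asked, in the order asked, and still so for the second after the job is handed in, with the robot touching nothing.
Of key1, key2, key3, bar1, bar2 only 3 to 5 are there at a start; the rules pass over those that are not, and their reading is None.
At some moment in a run one of key1, key2, key3, bar1, bar2 may be knocked a few centimetres aside while the robot is not near it.
Once in a run the grip may slacken for a moment while it holds something.
It also fails if it takes over 210 s, if anything falls off the work surface, if the arm or the gripper's body presses on something with over 40 N, if the wrist force passes 120 N, or if a joint passes its speed limit or range.

### The arm

A 7-joint arm with a two-finger parallel gripper is mounted at the origin on the work surface. World frame = base frame: x ahead of the robot, y to its left, z up, the work surface at z = 0. Lengths are in m, angles in rad, forces in N, time in s.
With the tool pointing down it reaches from about 0.4 to 0.9 m from the base axis. Payload 5.6 kg.
Tool frame: the origin (TCP) lies midway between the tips of the shut fingers; the grasp point (between the pads) lies r.grip_point_offset behind it (r.grip_point_offset is the distance from the TCP to the grasp point, in m); z points along the fingers, x is the direction in which the jaws open and shut, and the axes are right-handed (so a half turn about z gives the same grasp; the last joint's range is limited). The gripper opens to 92 mm and grips with 3 to 60 N. Pads are 20 mm wide; open, the fingers measure 128 mm over their backs; the gripper's body (75 mm by 189 mm) begins 69 mm behind the grasp point.
Start: joints at [1.135, 0.468, -0.012, 1.603, 0.006, 1.071, -0.056], TCP at [0.249, -0.601, 0.215] pointing down, gripper open.
Joint ranges: [-2.53, 2.53], [-0.31, 2.02], [-1.57, 1.55], [0.28, 2.44], [-1.29, 4.43], [0.15, 1.84], [-2.92, 2.92]. Speed limits (rad/s): [2.57, 2.57, 3.14, 3.14, 3.14, 3.14, 3.14].

### API

Orientations are given as a rotation vector (axis times angle).
In Python, from station import r gives the robot as it stands. The module is installed in compiled form; this text tells all that it offers.
- The arm moves only by the tool arm_command, never from a script. Its argument "steps" is a list that holds one entry, the list of rows, each a list of 7 numbers: the shift along the tool's x, y, z in units of 0.03 m (1.0 is 0.03 m), then the turn, a rotation vector about the tool's x, y, z in units of 6 degrees (1.0 is 6 degrees), then the opening, from 0 (shut) to 1 (fully open). In form: [[[tx, ty, tz, rx, ry, rz, claw], ...]]. A call has 1 to 12 rows; each row shifts and turns the pose as measured when the row begins, along the tool's axes as they then stand; what a row does not reach is not made up. A row lasts 1/10 s, in which the tool goes at most 50 mm and 8.59 degrees, less where a joint would pass 70% of its speed; a pose out of reach is approached as far as the arm can. A call with a number of a shift or a turn outside -1 to 1 is refused whole. A call with a gripper value outside its range is refused whole. The fingers move at their own pace and stop on an object; "force" is the grip in N (left out, the last holds). Time passes only in rows, so rows that do not move let the fingers close. It gives the time, the measured TCP pose, the force and the opening at its end, in the units of the state.
- r.sense(): the state, without advancing time (a new reading comes with each control period).
- r.read_camera(name): name is "scene" or "top" or "wrist"; returns a dict with "image" (480x640x3 uint8, red, green, blue), "intrinsics" (3x3 intrinsics, pixels), "dist_coeffs" ([k1, k2, p1, p2, k3] as OpenCV has them; the pictures are not rectified), "extrinsics" (4x4, takes a point from camera to world coordinates). Camera axes: x right, y down, z forward; pixel columns grow to the right and rows downward; lengths in m; the calibration is good to about 2 mm. A picture is of the moment at which its call begins. There is no depth.
- r.finish_job(): hands the job in, once; it reports no verdict.
The state is a dict: "t": time; "qpos": joint angles; "joint_vel": joint speeds; "tau": joint torques, N m; "position": TCP position; "ee_rot": TCP orientation; "force": force on the tool from outside, world axes, zero at the start; "moment": the same for the moment, N m; "finger_gap": opening from 0.0 (shut) to 1.0 (fully open).
Only numpy, scipy, OpenCV 4.12 (cv2) and the standard library are available. Lean on these libraries where they do the work, as an engineer would, in place of code of your own. Each camera call takes 0.05 s, during which the arm holds its last target.

## Working session

There is one attempt and no reset: what is moved stays moved. The work goes in short steps, Python scripts to look and compute and a tool call to move; the robot and the scene stay as the last step left them, time stands still between calls to the robot, and variables do not carry over. Pictures are saved under pics/ and viewed, and the job is handed in when it is done.

Besides the shell and the picture viewer there is one more tool, called after "Call:" by a JSON object that holds its "op" and its "data". arm_command: Moves the arm, as the interface text tells. Its arguments: {"type":"object","properties":{"steps":{"type":"array"},"force":{"type":"number"}},"required":["steps"]}

```bash
mkdir -p pics; ls; cat > h.py <<'E'
import numpy as np, cv2
from station import r
def snap(n,f):
    c=r.read_camera(n); cv2.imwrite('pics/'+f,c['image'][:,:,::-1]); 
    np.savez('pics/'+f[:-4]+'.npz',**{k:np.array(c[k]) for k in c}); return c
E
python3 - <<'E'
from h import *
for n in ['scene','top','wrist']:
    c=snap(n,n+'0.png'); print(n,np.round(c['intrinsics'],1).tolist(),c['dist_coeffs'],np.round(c['extrinsics'],3).tolist())
s=r.sense(); print(s, r.grip_point_offset)
E
```

```text
pics
scene [[454.4, 0.0, 322.6], [0.0, 454.4, 237.6], [0.0, 0.0, 1.0]] [0.02331939 0.         0.         0.         0.        ] [[0.618, 0.544, -0.568, 1.015], [0.786, -0.407, 0.465, -0.448], [0.022, -0.734, -0.679, 0.723], [0.0, 0.0, 0.0, 1.0]]
top [[561.2, 0.0, 314.9], [0.0, 561.2, 239.4], [0.0, 0.0, 1.0]] [-0.01962115  0.          0.          0.          0.        ] [[-0.016, -0.994, 0.104, 0.367], [-1.0, 0.014, -0.017, -0.033], [0.015, -0.104, -0.994, 1.273], [0.0, 0.0, 0.0, 1.0]]
wrist [[389.7, 0.0, 319.8], [0.0, 389.7, 243.5], [0.0, 0.0, 1.0]] [-0.00771636  0.          0.          0.          0.        ] [[0.382, -0.89, -0.249, 0.318], [-0.924, -0.369, -0.101, -0.571], [-0.002, 0.269, -0.963, 0.383], [0.0, 0.0, 0.0, 1.0]]
{'t': 0.15, 'qpos': array([ 1.13497926,  0.46819058, -0.01159343,  1.60335866,  0.00598661,
        1.07143923, -0.0563071 ]), 'joint_vel': array([ 3.75060347e-04, -2.54981288e-03,  1.29064252e-03, -9.67346279e-04,
       -1.06073304e-03,  8.46435146e-04,  6.64022616e-05]), 'tau': array([ 7.13905574e-04, -5.20951474e+01, -1.21172032e-02, -2.43977487e+01,
       -5.66328980e-02,  1.52055232e-02,  1.40917159e-04]), 'position': array([ 0.24858809, -0.60011511,  0.21387111]), 'ee_rot': array([-2.61160463e+00,  1.74496041e+00,  1.85748826e-03]), 'force': array([ 0.82299437, -0.09573051, -0.17050471]), 'moment': array([ 0.00939983, -0.03307664,  0.03778573]), 'finger_gap': 0.9976677336528017} 0.0187
```

View pics/top0.png

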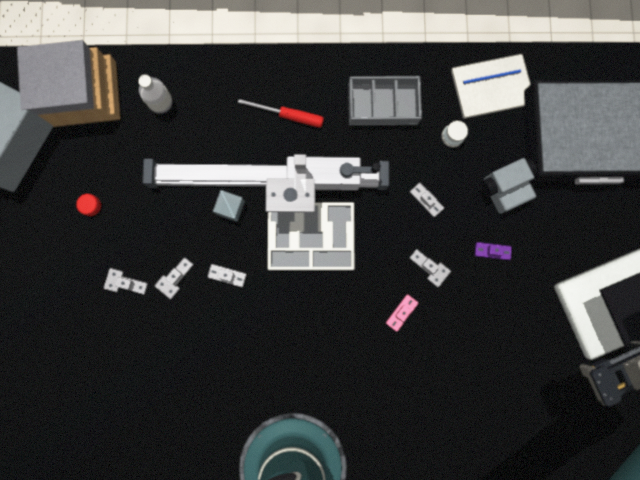

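View pics/scene0.png

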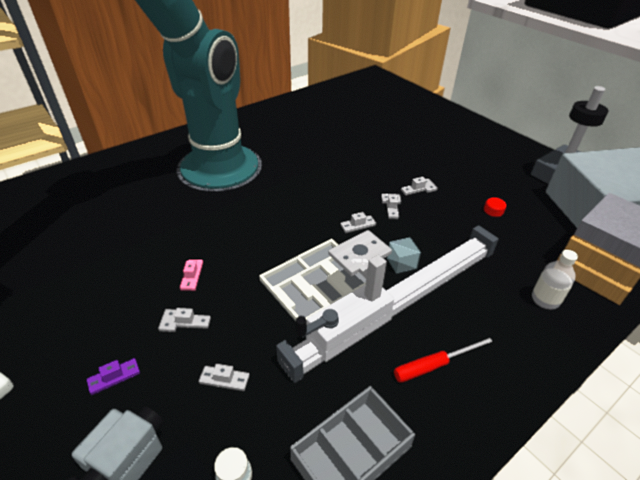

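View pics/wrist0.png

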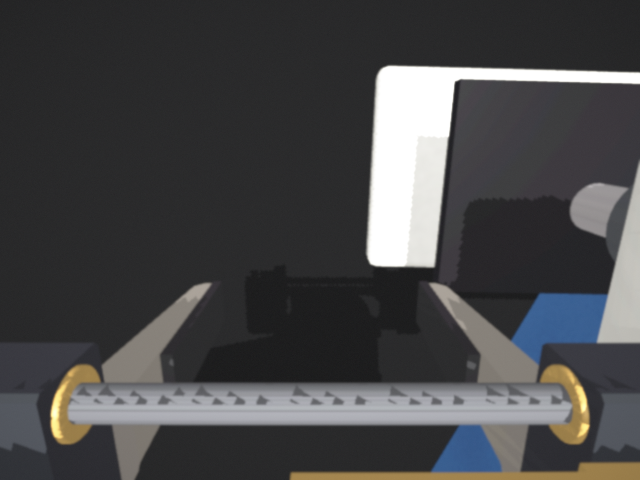

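```bash
python3 - <<'E'
import cv2
a=cv2.imread('pics/top0.png')
cv2.imwrite('pics/tc1.png',cv2.resize(a[140:300,250:460],None,fx=3.7,fy=3.7,interpolation=cv2.INTER_CUBIC))
cv2.imwrite('pics/tc2.png',cv2.resize(a[140:300,90:300],None,fx=3.7,fy=3.7,interpolation=cv2.INTER_CUBIC))
a=cv2.imread('pics/scene0.png')
cv2.imwrite('pics/sc1.png',cv2.resize(a[160:400,150:450],None,fx=2.5,fy=2.5,interpolation=cv2.INTER_CUBIC))
E
```

```text
(no output)
```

View pics/tc1.png

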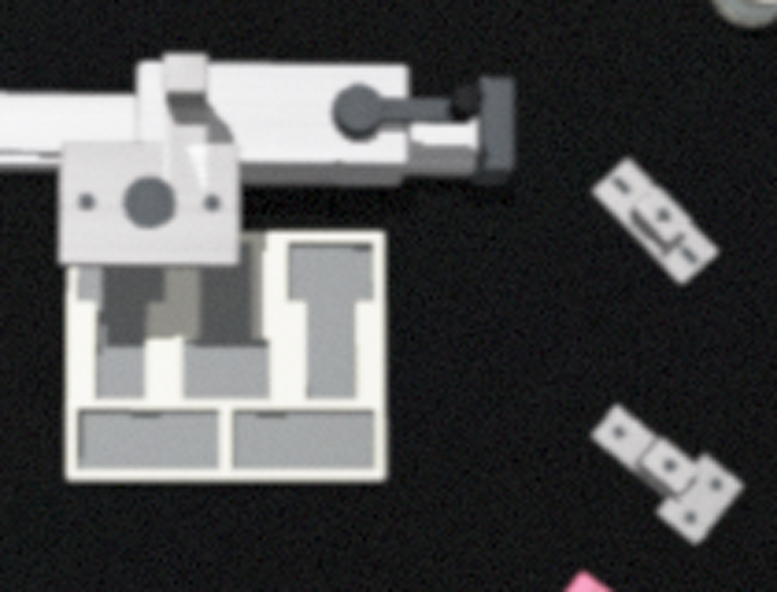

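View pics/tc2.png

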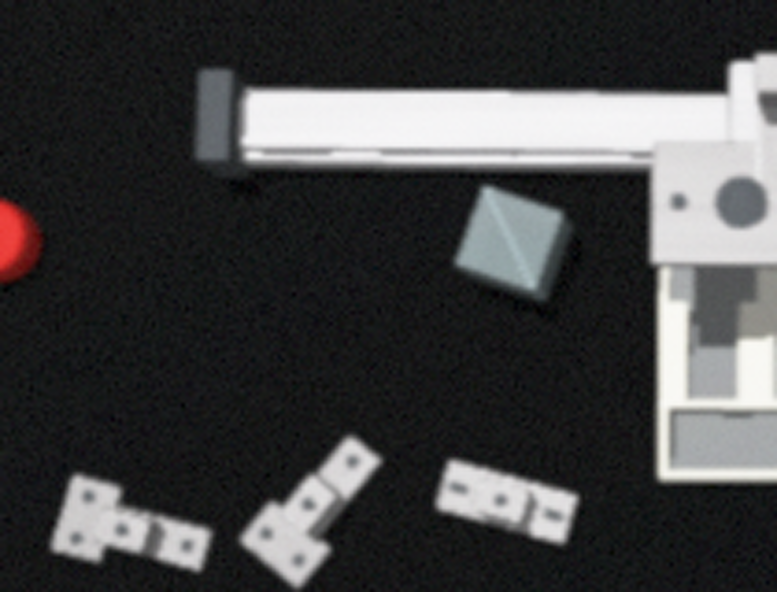

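View pics/sc1.png

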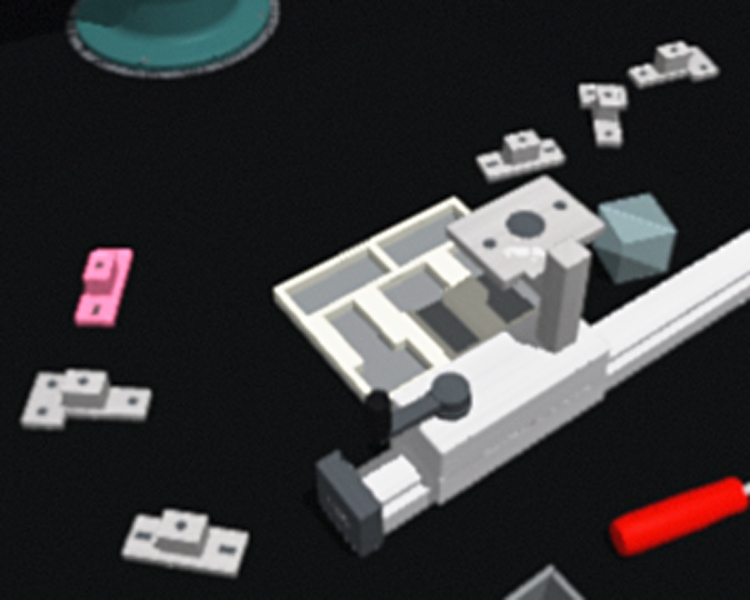

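```bash
cat >> h.py <<'E'
def load(f): 
    d=np.load('pics/'+f+'.npz'); return {k:d[k] for k in d}
def ray(c,uv):
    p=cv2.undistortPoints(np.array([[uv]],float),c['intrinsics'],c['dist_coeffs'])[0,0]
    E=c['extrinsics']; d=E[:3,:3]@np.array([p[0],p[1],1]); return E[:3,3],d/np.linalg.norm(d)
def onz(c,uv,z):
    o,d=ray(c,uv); return o+d*(z-o[2])/d[2]
def tri(c1,u1,c2,u2):
    o1,d1=ray(c1,u1);o2,d2=ray(c2,u2)
    t=np.linalg.lstsq(np.c_[d1,-d2],o2-o1,rcond=None)[0]
    a=o1+t[0]*d1;b=o2+t[1]*d2; return (a+b)/2, np.linalg.norm(a-b)
def proj(c,P):
    E=np.linalg.inv(c['extrinsics']); rv=cv2.Rodrigues(E[:3,:3])[0]
    return cv2.projectPoints(np.atleast_2d(np.array(P,float)),rv,E[:3,3],c['intrinsics'],c['dist_coeffs'])[0][:,0]
E
python3 - <<'E'
from h import *
t=load('top0');s=load('scene0')
T=lambda x,y,ox=250:(ox+x/3.7-.5,140+y/3.7-.5)
S=lambda x,y:(150+x/2.5-.5,160+y/2.5-.5)
for n,a,b in [('knob',T(465,98),S(378,398)),('pivot',T(357,111),S(452,388)),('post',T(186,70),S(566,250)),('tray R near',T(386,481),S(275,290)),('tray L near',T(66,481),S(458,198)),
 ('barR',T(662,215),S(182,525)),('keyR',T(671,466),S(84,381)),('barL',T(501,500,90),S(521,138)),('keyM',T(308,503,90),S(608,96)),('keyL',T(122,530,90),S(676,49)),('cube',T(511,244,90),S(638,222)),
 ('platehole',T(148,202),S(525,223))]:
    p,e=tri(t,a,s,b); print(n,p.round(4),'err',round(e,4))
for n,a in [('trayNR',T(386,481)),('NL',T(66,481)),('FR',T(385,231))]: print(n,onz(t,a,.016).round(4))
for n,a in [('stopL',T(242,130,90)),('stopR',T(479,130))]: print(n,onz(t,a,.05).round(4))
E
```

```text
knob [ 0.6413 -0.1827  0.1169] err 0.0011
pivot [ 0.6434 -0.1224  0.0822] err 0.0019
post [ 0.6471 -0.025   0.1638] err 0.0022
tray R near [ 0.4305 -0.1402  0.0095] err 0.0028
tray L near [0.434  0.0551 0.0092] err 0.0044
barR [ 0.5892 -0.3127  0.0248] err 0.0006
keyR [ 0.4357 -0.3119  0.0253] err 0.0016
barL [0.4214 0.1455 0.028 ] err 0.0011
keyM [0.4216 0.2616 0.0249] err 0.0005
keyL [0.4079 0.3729 0.027 ] err 0.0022
cube [0.576  0.1399 0.0392] err 0.0039
platehole [ 0.5819 -0.002   0.1256] err 0.0009
trayNR [ 0.4294 -0.1409  0.016 ]
NL [0.4323 0.0528 0.016 ]
FR [ 0.5829 -0.1438  0.016 ]
stopL [0.6441 0.2977 0.05  ]
stopR [ 0.6378 -0.1988  0.05  ]
```

```bash
cat >> h.py <<'E'
from scipy.spatial.transform import Rotation as Ro
def st():
    s=r.sense(); R=Ro.from_rotvec(s['ee_rot']).as_matrix()
    print('t %.2f pos %s yaw %.1f tilt %.2f,%.2f F %s gap %.3f(%.1fmm)'%(s['t'],s['position'].round(4),np.degrees(np.arctan2(R[1,0],R[0,0])),*np.degrees(R[:2,2]),s['force'].round(1),s['finger_gap'],92*s['finger_gap']),'q7 %.2f'%s['qpos'][6])
    return s,R
def plan(pos,yaw=None,n=None,claw=1,vmax=.95):
    s,R=st(); p=s['position'].copy(); pos=np.array(pos,float)
    y0=np.arctan2(R[1,0],R[0,0]); y1=y0 if yaw is None else np.radians(yaw)
    Rt=np.array([[np.cos(y1),np.sin(y1),0],[np.sin(y1),-np.cos(y1),0],[0,0,-1]])
    w=Ro.from_matrix(R.T@Rt).as_rotvec()
    m=max(np.linalg.norm(pos-p)/.03/vmax,np.linalg.norm(w)/np.radians(6)/vmax)
    n=n or max(1,int(np.ceil(m)))
    print('n',n,'need',round(m,1)); v=(pos-p)/n; Rc=R
    for k in range(n):
        a=Rc.T@v/.03; print([round(float(x),2) for x in a]+[round(float(x),2) for x in w/n/np.radians(6)]+[claw]); Rc=Rc@Ro.from_rotvec(w/n).as_matrix()
E
python3 - <<'E'
from h import *
t=load('top0');s=load('scene0')
T=lambda x,y,ox=250:(ox+x/3.7-.5,140+y/3.7-.5)
S=lambda x,y:(150+x/2.5-.5,160+y/2.5-.5)
print(tri(t,T(497,78),s,S(368,502)),tri(t,T(482,160),s,S(330,460)))
plan((.641,-.183,.24),0)
E
```

```text
(array([ 0.66796092, -0.21078021,  0.05416995]), np.float64(0.00197583164288707)) (array([ 0.61913382, -0.20489322,  0.04072385]), np.float64(0.008349084107422484))
t 0.15 pos [ 0.2486 -0.6001  0.2139] yaw -67.5 tilt -0.03,0.07 F [ 0.8 -0.1 -0.2] gap 0.998(91.8mm) q7 -0.06
n 21 need 20.1
[-0.37, -0.83, -0.04, -0.0, 0.0, -0.54, 1]
[-0.33, -0.85, -0.04, -0.0, 0.0, -0.54, 1]
[-0.28, -0.87, -0.04, -0.0, 0.0, -0.54, 1]
[-0.23, -0.88, -0.04, -0.0, 0.0, -0.54, 1]
[-0.18, -0.89, -0.04, -0.0, 0.0, -0.54, 1]
[-0.13, -0.9, -0.04, -0.0, 0.0, -0.54, 1]
[-0.08, -0.91, -0.04, -0.0, 0.0, -0.54, 1]
[-0.03, -0.91, -0.04, -0.0, 0.0, -0.54, 1]
[0.02, -0.91, -0.04, -0.0, 0.0, -0.54, 1]
[0.07, -0.91, -0.04, -0.0, 0.0, -0.54, 1]
[0.12, -0.9, -0.04, -0.0, 0.0, -0.54, 1]
[0.18, -0.89, -0.04, -0.0, 0.0, -0.54, 1]
[0.22, -0.88, -0.04, -0.0, 0.0, -0.54, 1]
[0.27, -0.87, -0.04, -0.0, 0.0, -0.54, 1]
[0.32, -0.85, -0.04, -0.0, 0.0, -0.54, 1]
[0.37, -0.83, -0.04, -0.0, 0.0, -0.54, 1]
[0.42, -0.81, -0.04, -0.0, 0.0, -0.54, 1]
[0.46, -0.78, -0.04, -0.0, 0.0, -0.54, 1]
[0.5, -0.76, -0.04, -0.0, 0.0, -0.54, 1]
[0.54, -0.73, -0.04, -0.0, 0.0, -0.54, 1]
[0.58, -0.7, -0.04, -0.0, 0.0, -0.54, 1]
```

Call:
{"op": "arm_command", "data": {"steps": [[[-0.37,-0.83,-0.1,0,0,-0.55,1],[-0.33,-0.85,-0.1,0,0,-0.55,1],[-0.28,-0.87,-0.1,0,0,-0.55,1],[-0.23,-0.88,-0.1,0,0,-0.55,1],[-0.18,-0.89,-0.1,0,0,-0.55,1],[-0.13,-0.9,0,0,0,-0.55,1],[-0.08,-0.9,0,0,0,-0.55,1],[-0.03,-0.9,0,0,0,-0.55,1],[0.02,-0.9,0,0,0,-0.55,1],[0.07,-0.9,0,0,0,-0.55,1]]]}}

```text
t: 1.15
position: [0.4449, -0.3757, 0.2319]
ee_rot: [-3.023, 0.85, -0.002]
force: [1.2, -0.4, 0.5]
finger_gap: 1.002
```

```bash
python3 - <<'E'
from h import *
plan((.641,-.183,.24),0)
E
```

```text
t 1.15 pos [ 0.4449 -0.3757  0.2319] yaw -31.4 tilt 0.08,0.04 F [ 1.2 -0.4  0.5] gap 1.002(92.1mm) q7 0.01
n 10 need 9.7
[0.22, -0.89, -0.03, -0.0, -0.0, -0.52, 1]
[0.27, -0.88, -0.03, -0.0, -0.0, -0.52, 1]
[0.32, -0.86, -0.03, -0.0, -0.0, -0.52, 1]
[0.37, -0.84, -0.03, -0.0, -0.0, -0.52, 1]
[0.41, -0.82, -0.03, -0.0, -0.0, -0.52, 1]
[0.46, -0.8, -0.03, -0.0, -0.0, -0.52, 1]
[0.5, -0.77, -0.03, -0.0, -0.0, -0.52, 1]
[0.54, -0.74, -0.03, -0.0, -0.0, -0.52, 1]
[0.58, -0.71, -0.03, -0.0, -0.0, -0.52, 1]
[0.62, -0.68, -0.03, -0.0, -0.0, -0.52, 1]
```

Call:
{"op": "arm_command", "data": {"steps": [[[0.22,-0.89,-0.03,0,0,-0.52,1],[0.27,-0.88,-0.03,0,0,-0.52,1],[0.32,-0.86,-0.03,0,0,-0.52,1],[0.37,-0.84,-0.03,0,0,-0.52,1],[0.41,-0.82,-0.03,0,0,-0.52,1],[0.46,-0.8,-0.03,0,0,-0.52,1],[0.5,-0.77,-0.03,0,0,-0.52,1],[0.54,-0.74,-0.03,0,0,-0.52,1],[0.58,-0.7,-0.03,0,0,-0.52,1],[0.6,-0.65,0,0,0,-0.52,0.6],[0,0,0,0,0,0,0.6]]]}}

```text
t: 2.25
position: [0.6502, -0.1353, 0.2479]
ee_rot: [-3.137, -0.125, -0.015]
force: [0.7, 0.3, -0.1]
finger_gap: 0.847
```

```bash
python3 - <<'E'
from h import *
c=snap('wrist','w1.png'); print(np.round(c['extrinsics'],3).tolist())
print(proj(c,[(.6413,-.1827,.117),(.643,-.122,.11),(.643,-.122,.08)]))
plan((.641,-.183,.15),0)
E
```

```text
[[0.997, 0.073, 0.03, 0.642], [0.079, -0.961, -0.264, -0.06], [0.009, 0.266, -0.964, 0.418], [0.0, 0.0, 0.0, 1.0]]
[[303.33139735 289.45218433]
 [310.81689064 215.97550613]
 [311.25274554 209.21050364]]
t 2.30 pos [ 0.6492 -0.137   0.2479] yaw 4.4 tilt 0.51,0.09 F [ 0.2  1.  -0.5] gap 0.806(74.2mm) q7 0.07
n 4 need 3.8
[-0.1, 0.38, 0.81, -0.0, -0.02, 0.18, 1]
[-0.1, 0.38, 0.82, -0.0, -0.02, 0.18, 1]
[-0.09, 0.38, 0.82, -0.0, -0.02, 0.18, 1]
[-0.08, 0.38, 0.82, -0.0, -0.02, 0.18, 1]
```

View pics/w1.png

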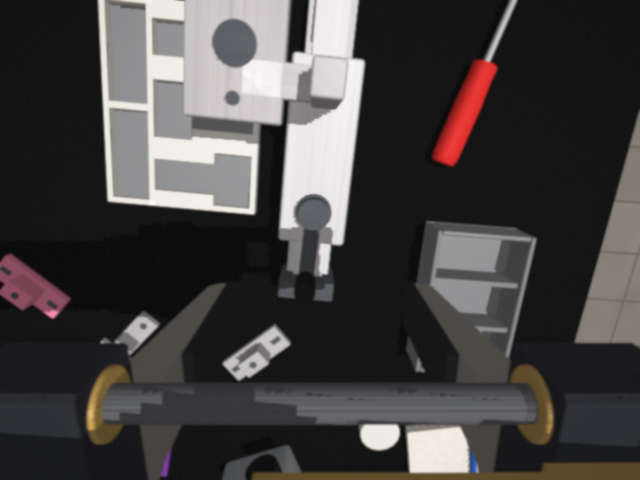

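```bash
python3 - <<'E'
from h import *
t=load('top0');w=load('w1');s=load('scene0')
T=lambda x,y,ox=250:(ox+x/3.7-.5,140+y/3.7-.5)
print('knob',tri(t,T(465,98),w,(305,287)), onz(w,(305,287),.122))
print('pivot',tri(t,T(357,111),w,(313,212)),onz(w,(313,212),.085))
print('post',tri(t,T(186,70),w,(329,76)),onz(w,(329,76),.165))
print([onz(w,p,.016).round(4) for p in [(101,0),(108,201),(255,213)]])
print('bar',onz(w,(256,352),.028))
E
```

```text
knob (array([ 0.64269714, -0.1828125 ,  0.11148579]), np.float64(0.00046275147740902254)) [ 0.6425245  -0.17842772  0.122     ]
pivot (array([ 0.64439646, -0.12427271,  0.07689859]), np.float64(0.0014898438088304952)) [ 0.64467752 -0.12340445  0.085     ]
post (array([ 0.64766501, -0.02431577,  0.16426109]), np.float64(0.0002894315543293115)) [ 0.64757864 -0.02454678  0.165     ]
[array([0.4379, 0.0443, 0.016 ]), array([ 0.4328, -0.1413,  0.016 ]), array([ 0.5848, -0.1423,  0.016 ])]
bar [ 0.59309055 -0.29814042  0.028     ]
```

```bash
python3 - <<'E'
from h import *
plan((.643,-.182,.16),-1,n=6)
E
```

```text
t 2.30 pos [ 0.6492 -0.137   0.2479] yaw 4.4 tilt 0.51,0.09 F [ 0.2  1.  -0.5] gap 0.806(74.2mm) q7 0.07
n 6 need 3.5
[-0.06, 0.25, 0.49, -0.0, -0.01, 0.15, 1]
[-0.05, 0.25, 0.49, -0.0, -0.01, 0.15, 1]
[-0.05, 0.25, 0.49, -0.0, -0.01, 0.15, 1]
[-0.04, 0.25, 0.49, -0.0, -0.01, 0.15, 1]
[-0.04, 0.25, 0.49, -0.0, -0.01, 0.15, 1]
[-0.03, 0.25, 0.49, -0.0, -0.01, 0.15, 1]
```

Call:
{"op": "arm_command", "data": {"steps": [[[-0.06,0.25,0.49,0,0,0.15,0.5],[-0.05,0.25,0.49,0,0,0.15,0.5],[-0.05,0.25,0.49,0,0,0.15,0.5],[-0.04,0.25,0.49,0,0,0.15,0.5],[-0.04,0.25,0.49,0,0,0.15,0.5],[0,0.1,0.2,0,0,0.1,0.5],[0,0,0,0,0,0,0.5]]]}}

```text
t: 3.0
position: [0.639, -0.1861, 0.1591]
ee_rot: [3.14, -0.041, 0.005]
force: [0.5, 0.7, 0.3]
finger_gap: 0.5
```

```bash
python3 - <<'E'
from h import *
plan((.643,-.182,.094),-1,n=5)
E
```

```text
t 3.00 pos [ 0.639  -0.1861  0.1591] yaw -1.5 tilt 0.17,-0.09 F [0.5 0.7 0.3] gap 0.500(46.0mm) q7 0.02
n 5 need 2.3
[0.02, -0.03, 0.43, 0.0, -0.01, -0.02, 1]
[0.03, -0.03, 0.43, 0.0, -0.01, -0.02, 1]
[0.03, -0.03, 0.43, 0.0, -0.01, -0.02, 1]
[0.03, -0.03, 0.43, 0.0, -0.01, -0.02, 1]
[0.03, -0.03, 0.43, 0.0, -0.01, -0.02, 1]
```

Call:
{"op": "arm_command", "data": {"steps": [[[0.03,-0.03,0.43,0,0,0,0.5],[0.03,-0.03,0.43,0,0,0,0.5],[0.03,-0.03,0.43,0,0,0,0.5],[0.03,-0.03,0.43,0,0,0,0.5],[0.03,-0.03,0.35,0,0,0,0.5],[0,0,0,0,0,0,0.15],[0,0,0,0,0,0,0.15],[0,0,0,0,0,0,0.15],[0,0,0,0,0,0,0.15],[0,0,0,0,0,0,0.15]]], "force": 5}}

```text
t: 4.0
position: [0.6444, -0.1793, 0.0921]
ee_rot: [3.141, -0.037, 0.003]
force: [1.2, 0.6, -3.7]
finger_gap: 0.195
```

```bash
python3 - <<'E'
from h import *
st()
c=snap('wrist','w2.png')
E
```

```text
t 4.00 pos [ 0.6444 -0.1793  0.0921] yaw -1.4 tilt 0.13,-0.02 F [ 1.2  0.6 -3.7] gap 0.195(18.0mm) q7 -0.02
```

View pics/w2.png

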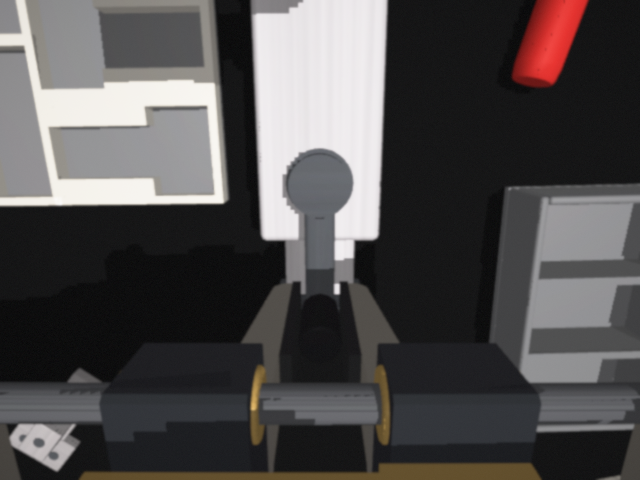

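Call:
{"op": "arm_command", "data": {"steps": [[[-0.2,-0.01,0,0,0,1,0.15],[-0.2,-0.01,0,0,0,1,0.15],[-0.2,-0.01,0,0,0,1,0.15],[-0.2,-0.01,0,0,0,1,0.15],[-0.2,-0.01,0,0,0,1,0.15],[-0.2,-0.01,0,0,0,1,0.15]]]}}

```text
t: 4.65
position: [0.6125, -0.168, 0.0921]
ee_rot: [-2.961, 1.042, -0.013]
force: [0.9, 0.4, -3.0]
finger_gap: 0.193
```

```bash
cat >> h.py <<'E'
def lev(piv,claw=.15):
    s,R=st(); d=s['position'][:2]-np.array(piv); print('lever deg',np.degrees(np.arctan2(-d[0],-d[1])),'rad mm',1e3*np.hypot(*d))
E
python3 - <<'E'
from h import *
lev((.646,-.1235))
E
```

```text
t 4.65 pos [ 0.6125 -0.168   0.0921] yaw -38.8 tilt 0.51,-0.01 F [ 0.9  0.4 -3. ] gap 0.193(17.7mm) q7 -0.59
lever deg 37.01676666016232 rad mm 55.6858898901373
```

Call:
{"op": "arm_command", "data": {"steps": [[[-0.2,-0.01,0,0,0,1,0.15],[-0.2,-0.01,0,0,0,1,0.15],[-0.2,-0.01,0,0,0,1,0.15],[-0.2,-0.01,0,0,0,1,0.15],[-0.2,-0.01,0,0,0,1,0.15],[-0.2,-0.01,0,0,0,1,0.15],[-0.2,-0.01,0,0,0,1,0.15],[0,0,0,0,0,0,0.15]]]}}

```text
t: 5.45
position: [0.5924, -0.1325, 0.0922]
ee_rot: [-2.356, 2.068, -0.019]
force: [-0.2, 0.4, -3.1]
finger_gap: 0.192
```

```bash
python3 - <<'E'
from h import *
lev((.646,-.1235))
E
```

```text
t 5.45 pos [ 0.5924 -0.1325  0.0922] yaw -82.5 tilt 0.81,-0.16 F [-0.2  0.4 -3.1] gap 0.192(17.7mm) q7 -1.30
lever deg 80.51872656638035 rad mm 54.34646422142819
```

Call:
{"op": "arm_command", "data": {"steps": [[[-0.15,-0.01,0,0,0,0.6,0.15],[-0.15,-0.01,0,0,0,0.4,0.15],[-0.1,0,0,0,0,0.2,0.15],[0,0,0,0,0,0,0.15]]]}}

```text
t: 5.85
position: [0.5917, -0.1236, 0.0922]
ee_rot: [-2.225, 2.209, -0.022]
force: [-0.8, 0.0, -2.3]
finger_gap: 0.194
```

```bash
python3 - <<'E'
from h import *
lev((.646,-.1235))
c=snap('wrist','w3.png');c=snap('top','t3.png')
a=cv2.imread('pics/t3.png');cv2.imwrite('pics/t3c.png',cv2.resize(a[140:300,250:460],None,fx=3.7,fy=3.7,interpolation=cv2.INTER_CUBIC))
E
```

```text
t 5.85 pos [ 0.5917 -0.1236  0.0922] yaw -89.6 tilt 0.81,-0.34 F [-0.8  0.  -2.3] gap 0.194(17.8mm) q7 -1.42
lever deg 89.89590413179869 rad mm 54.33509006208211
```

View pics/w3.png

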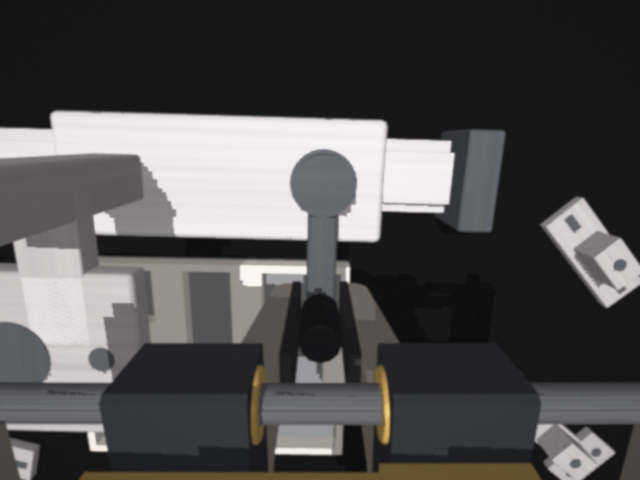

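Call:
{"op": "arm_command", "data": {"steps": [[[-0.12,0,0,0,0,0.1,0.15],[-0.12,0,0,0,0,0.1,0.15],[0,0,0,0,0,0,0.15]]]}}

```text
t: 6.25
position: [0.592, -0.1187, 0.0922]
ee_rot: [-2.201, 2.235, -0.026]
force: [-0.5, -0.4, -3.9]
finger_gap: 0.19
```

```bash
python3 - <<'E'
from h import *
lev((.646,-.1235))
c=snap('wrist','w4.png')
E
```

```text
t 6.25 pos [ 0.592  -0.1187  0.0922] yaw -90.9 tilt 0.87,-0.48 F [-0.5 -0.4 -3.9] gap 0.190(17.5mm) q7 -1.45
lever deg 95.0764432786824 rad mm 54.23879733443031
```

View pics/w4.png

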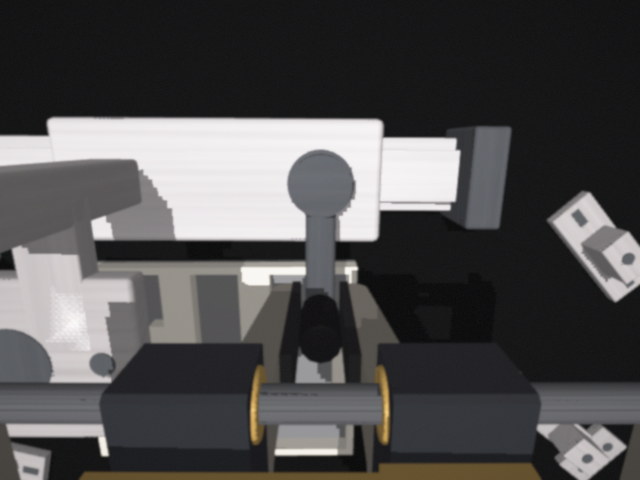

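Call:
{"op": "arm_command", "data": {"steps": [[[0,0,0,0,0,0,0.4],[0,0,0,0,0,0,0.4],[0,0,-0.4,0,0,0,0.4],[0,0,-0.9,0,0,0,0.4],[0,0,-0.9,0,0,0,0.4],[0,0,-0.9,0,0,0,0.6],[0,0,-0.5,0,0,0,0.6],[0,0,0,0,0,0,0.6]]]}}

```text
t: 7.1
position: [0.5932, -0.1129, 0.211]
ee_rot: [-2.2, 2.223, -0.03]
force: [1.0, -0.3, 0.1]
finger_gap: 0.599
```

```bash
python3 - <<'E'
from h import *
c=snap('wrist','w5.png');c=snap('top','t5.png')
a=cv2.imread('pics/t5.png');cv2.imwrite('pics/t5c.png',cv2.resize(a[140:300,250:460],None,fx=3.7,fy=3.7,interpolation=cv2.INTER_CUBIC))
plan((.647,-.020,.205),-91)
E
```

```text
t 7.20 pos [ 0.5918 -0.1129  0.2083] yaw -90.6 tilt 1.09,-0.20 F [-0.   0.7 -0.4] gap 0.598(55.0mm) q7 -1.45
n 4 need 3.8
[-0.78, -0.45, 0.03, -0.05, -0.01, 0.02, 1]
[-0.78, -0.45, 0.03, -0.05, -0.01, 0.02, 1]
[-0.78, -0.45, 0.03, -0.05, -0.01, 0.02, 1]
[-0.78, -0.45, 0.03, -0.05, -0.01, 0.02, 1]
```

View pics/w5.png

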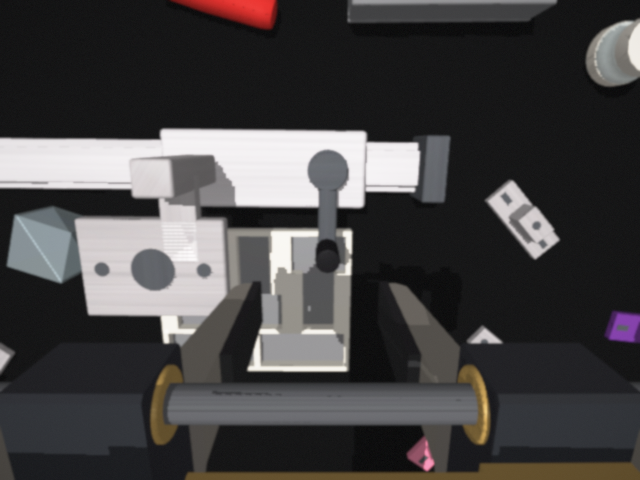

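View pics/t5c.png

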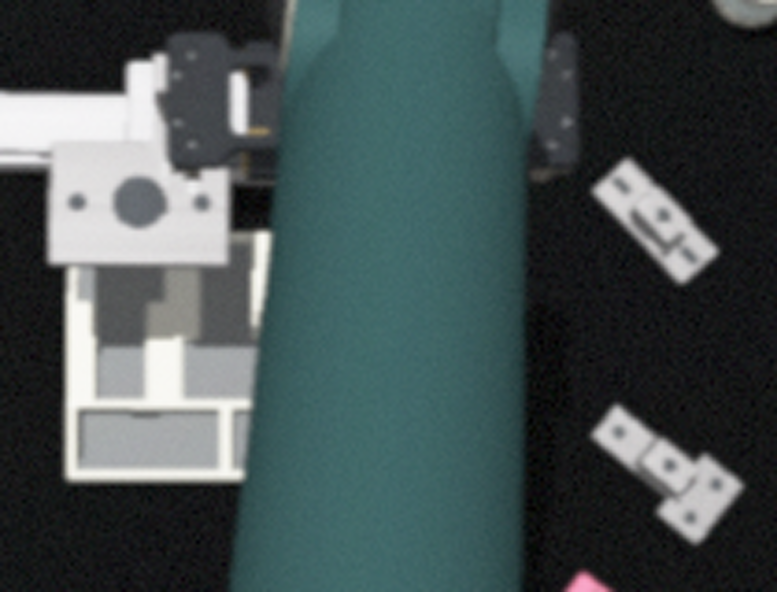

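```bash
python3 - <<'E'
from h import *
w=load('w5')
p=onz(w,(153,177),.165); a=onz(w,(328,172),.085); k=onz(w,(327,252),.122)
print(p,a,k, 'lever', np.degrees(np.arctan2(-(k-a)[0],-(k-a)[1])))
print('rail', [onz(w,q,.07) for q in [(163,129),(364,131)]])
E
```

```text
[ 0.64841055 -0.02123446  0.165     ] [ 0.64454689 -0.11954497  0.085     ] [ 0.59243285 -0.11766513  0.122     ] lever 92.06585907285039
rail [array([0.677669  , 0.00684053, 0.07      ]), array([ 0.67438877, -0.14782647,  0.07      ])]
```

Call:
{"op": "arm_command", "data": {"steps": [[[-0.6,-0.4,0,0,0,0,0.6],[-0.75,-0.45,0,-0.1,0,0,0.6],[-0.75,-0.45,0,-0.1,0,0,0.6],[-0.6,-0.3,0,0,0,0,0.6],[-0.2,-0.1,0,0,0,0,0.6],[0,0,0,0,0,0,0.6]]]}}

```text
t: 7.8
position: [0.6408, -0.0245, 0.2009]
ee_rot: [2.198, -2.227, -0.014]
force: [-0.4, 0.5, -0.2]
finger_gap: 0.603
```

```bash
python3 - <<'E'
from h import *
plan((.648,-.021,.134),-91,n=5)
E
```

```text
t 7.80 pos [ 0.6408 -0.0245  0.2009] yaw -90.8 tilt -0.89,-0.17 F [-0.4  0.5 -0.2] gap 0.603(55.4mm) q7 -1.61
n 5 need 2.4
[-0.03, -0.05, 0.45, 0.03, -0.01, 0.01, 1]
[-0.03, -0.05, 0.45, 0.03, -0.01, 0.01, 1]
[-0.03, -0.05, 0.45, 0.03, -0.01, 0.01, 1]
[-0.02, -0.05, 0.45, 0.03, -0.01, 0.01, 1]
[-0.02, -0.05, 0.45, 0.03, -0.01, 0.01, 1]
```

Call:
{"op": "arm_command", "data": {"steps": [[[-0.03,-0.05,0.45,0,0,0,0.6],[-0.03,-0.05,0.45,0,0,0,0.6],[-0.03,-0.05,0.45,0,0,0,0.6],[-0.03,-0.05,0.45,0,0,0,0.6],[-0.03,-0.05,0.35,0,0,0,0.6],[0,0,0,0,0,0,0.15],[0,0,0,0,0,0,0.15],[0,0,0,0,0,0,0.15],[0,0,0,0,0,0,0.15],[0,0,0,0,0,0,0.15]]], "force": 15}}

```text
t: 8.8
position: [0.6442, -0.023, 0.1275]
ee_rot: [2.189, -2.229, -0.021]
force: [0.1, -1.6, -3.8]
finger_gap: 0.26
```

```bash
python3 - <<'E'
from h import *
s,R=st()
plan(s['position']+np.array([.29*.0148,.29,0]),-91)
E
```

```text
t 8.80 pos [ 0.6442 -0.023   0.1275] yaw -91.0 tilt -1.24,-0.12 F [ 0.1 -1.6 -3.8] gap 0.260(23.9mm) q7 -1.62
t 8.80 pos [ 0.6442 -0.023   0.1275] yaw -91.0 tilt -1.24,-0.12 F [ 0.1 -1.6 -3.8] gap 0.260(23.9mm) q7 -1.62
n 11 need 10.2
[-0.88, 0.0, -0.0, 0.02, -0.0, -0.0, 1]
[-0.88, 0.0, -0.0, 0.02, -0.0, -0.0, 1]
[-0.88, 0.0, -0.0, 0.02, -0.0, -0.0, 1]
[-0.88, 0.0, -0.0, 0.02, -0.0, -0.0, 1]
[-0.88, 0.0, -0.0, 0.02, -0.0, -0.0, 1]
[-0.88, 0.0, -0.0, 0.02, -0.0, -0.0, 1]
[-0.88, 0.0, -0.0, 0.02, -0.0, -0.0, 1]
[-0.88, 0.0, -0.0, 0.02, -0.0, -0.0, 1]
[-0.88, 0.0, -0.0, 0.02, -0.0, -0.0, 1]
[-0.88, 0.0, -0.0, 0.02, -0.0, -0.0, 1]
[-0.88, 0.0, -0.0, 0.02, -0.0, -0.0, 1]
```

Call:
{"op": "arm_command", "data": {"steps": [[[-0.4,0,0,0,0,0,0.15],[-0.6,0,0,0,0,0,0.15],[-0.7,0,0,0,0,0,0.15],[-0.7,0,0,0,0,0,0.15],[-0.7,0,0,0,0,0,0.15],[-0.7,0,0,0,0,0,0.15],[-0.7,0,0,0,0,0,0.15],[-0.7,0,0,0,0,0,0.15],[-0.7,0,0,0,0,0,0.15],[-0.5,0,0,0,0,0,0.15],[0,0,0,0,0,0,0.15]]]}}

```text
t: 9.9
position: [0.6484, 0.1403, 0.1266]
ee_rot: [2.139, -2.231, 0.018]
force: [0.4, -4.9, -1.6]
finger_gap: 0.59
```

```bash
python3 - <<'E'
from h import *
st()
E
```

```text
t 9.90 pos [0.6484 0.1403 0.1266] yaw -92.4 tilt -1.63,-2.50 F [ 0.4 -4.9 -1.6] gap 0.590(54.3mm) q7 -1.93
```

Call:
{"op": "arm_command", "data": {"steps": [[[0,0,0,0,0,0,0.15],[0,0,0,0,0,0,0.15],[0,0,0,0,0,0,0.15],[0,0,0,0,0,0,0.15]]], "force": 20}}

```text
t: 10.3
position: [0.648, 0.1347, 0.1271]
ee_rot: [2.131, -2.234, 0.021]
force: [-2.1, -0.2, -2.6]
finger_gap: 0.274
```

```bash
python3 - <<'E'
from h import *
s,R=st(); c=snap('wrist','w6.png')
plan(s['position']+np.array([.1*.0148,.1,0]),-91,n=6)
E
```

```text
t 10.30 pos [0.648  0.1347 0.1271] yaw -92.7 tilt -1.72,-2.72 F [-2.1 -0.2 -2.6] gap 0.274(25.2mm) q7 -1.92
t 10.35 pos [0.6481 0.1347 0.1271] yaw -92.7 tilt -1.72,-2.73 F [-2.5 -2.7 -1.1] gap 0.279(25.7mm) q7 -1.92
n 6 need 3.5
[-0.55, 0.02, -0.03, 0.05, -0.08, -0.05, 1]
[-0.55, 0.02, -0.02, 0.05, -0.08, -0.05, 1]
[-0.56, 0.01, -0.02, 0.05, -0.08, -0.05, 1]
[-0.56, 0.01, -0.01, 0.05, -0.08, -0.05, 1]
[-0.56, 0.01, -0.01, 0.05, -0.08, -0.05, 1]
[-0.56, 0.0, -0.0, 0.05, -0.08, -0.05, 1]
```

View pics/w6.png

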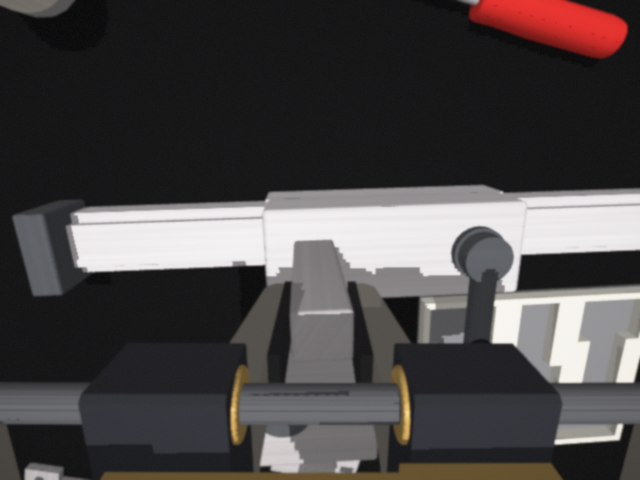

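```bash
python3 - <<'E'
from h import *
w=load('w6')
print(onz(w,(267,240),.07),onz(w,(267,240),.06),onz(w,(72,245),.05),onz(w,(84,270),.0),onz(w,(84,202),.055),onz(w,(265,200),.07))
E
```

```text
[0.66285646 0.16336574 0.07      ] [0.65992667 0.16442718 0.06      ] [0.66133255 0.28949094 0.05      ] [0.62667414 0.31574034 0.        ] [0.68924432 0.27307645 0.055     ] [0.68700786 0.16241694 0.07      ]
```

Call:
{"op": "arm_command", "data": {"steps": [[[-0.3,0,0,0.05,-0.1,-0.05,0.15],[-0.5,0,0,0.05,-0.1,-0.05,0.15],[-0.5,0,0,0.05,-0.1,-0.05,0.15],[-0.5,0,0,0.05,-0.1,-0.05,0.15],[-0.5,0,0,0.05,-0.1,-0.05,0.15],[-0.5,0,0,0.05,-0.1,-0.05,0.15],[-0.4,0,0,0,-0.05,0,0.15],[-0.3,0,0,0,-0.05,0,0.15]]]}}

```text
t: 11.15
position: [0.6507, 0.2272, 0.1274]
ee_rot: [-2.192, 2.244, 0.012]
force: [-2.4, -4.7, 2.0]
finger_gap: 0.26
```

```bash
python3 - <<'E'
from h import *
s,R=st()
E
```

```text
t 11.15 pos [0.6507 0.2272 0.1274] yaw -91.3 tilt -0.13,0.47 F [-2.4 -4.7  2. ] gap 0.260(23.9mm) q7 -1.99
```

Good; creep to the stop.

Call:
{"op": "arm_command", "data": {"steps": [[[-0.3,0,0,0,-0.03,0,0.15],[-0.3,0,0,0,-0.03,0,0.15],[-0.3,0,0,0,-0.03,0,0.15],[-0.25,0,0,0,-0.03,0,0.15]]]}}

```text
t: 11.55
position: [0.6513, 0.259, 0.1275]
ee_rot: [-2.19, 2.244, 0.02]
force: [-2.5, -4.7, 2.2]
finger_gap: 0.263
```

Call:
{"op": "arm_command", "data": {"steps": [[[-0.2,0,0,0,-0.03,0,0.15],[-0.2,0,0,0,-0.03,0,0.15],[-0.2,0,0,0,-0.03,0,0.15]]]}}

```text
t: 11.85
position: [0.6515, 0.2686, 0.1275]
ee_rot: [2.191, -2.25, -0.02]
force: [-6.8, -20.0, 8.8]
finger_gap: 0.263
```

Call:
{"op": "arm_command", "data": {"steps": [[[-0.2,0,0,0,-0.03,0,0.15],[-0.2,0,0,0,-0.03,0,0.15]]]}}

```text
t: 12.05
position: [0.6515, 0.2684, 0.1274]
ee_rot: [2.176, -2.249, -0.015]
force: [-7.1, -16.4, 6.8]
finger_gap: 0.263
```

Call:
{"op": "arm_command", "data": {"steps": [[[0,0,0,0,0,0,0.5],[0,0,0,0,0,0,0.5],[0,0,0,0,0,0,0.5],[0,0,-0.6,0,0,0,0.5],[0,0,-0.9,0,0,0,0.5],[0,0,-0.9,0,0,0,0.5],[0.1,0,-0.4,0,0,0,0.5],[0.5,0.2,0,0,0,0,0.5],[0.5,0.3,0,0,0,0,0.5],[0,0,0,0,0,0,0.5]]]}}

```text
t: 13.05
position: [0.637, 0.2445, 0.2193]
ee_rot: [-2.184, 2.248, 0.025]
force: [-0.4, 0.5, -0.5]
finger_gap: 0.501
```

```bash
python3 - <<'E'
from h import *
s,R=st()
c=snap('wrist','w7.png')
E
```

```text
t 13.05 pos [0.637  0.2445 0.2193] yaw -91.6 tilt -0.35,0.95 F [-0.4  0.5 -0.5] gap 0.501(46.1mm) q7 -2.02
```

View pics/w7.png

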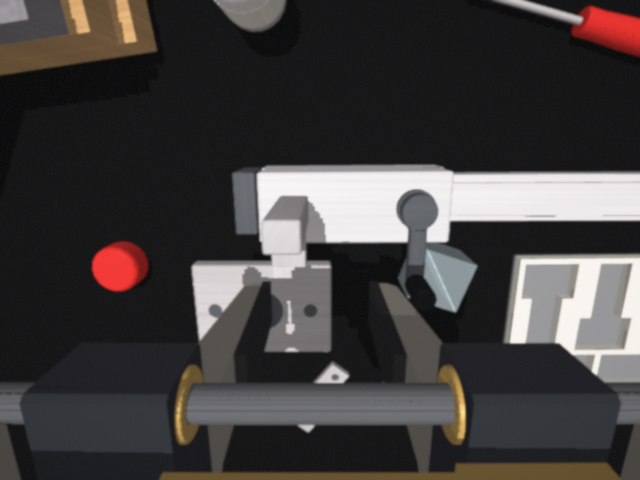

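```bash
python3 - <<'E'
from h import *
w=load('w7')
k=onz(w,(421,289),.122);a=onz(w,(417,210),.083);print(k,a,onz(w,(281,236),.165))
plan((k[0],k[1],.19),-91,n=5)
E
```

```text
[0.6010192  0.17356467 0.122     ] [0.65206361 0.16981255 0.083     ] [0.65495077 0.26848393 0.165     ]
t 13.10 pos [0.6373 0.2456 0.2192] yaw -91.6 tilt -0.34,0.99 F [-0.4 -1.   0.4] gap 0.499(45.9mm) q7 -2.02
n 5 need 3.0
[0.49, 0.23, 0.19, 0.01, 0.03, -0.02, 1]
[0.49, 0.23, 0.19, 0.01, 0.03, -0.02, 1]
[0.49, 0.23, 0.19, 0.01, 0.03, -0.02, 1]
[0.49, 0.23, 0.19, 0.01, 0.03, -0.02, 1]
[0.49, 0.23, 0.19, 0.01, 0.03, -0.02, 1]
```

Call:
{"op": "arm_command", "data": {"steps": [[[0.49,0.3,0.19,0,0.03,0,0.5],[0.49,0.3,0.19,0,0.03,0,0.5],[0.49,0.3,0.19,0,0.03,0,0.5],[0.49,0.3,0.19,0,0.03,0,0.5],[0.3,0.2,0.1,0,0.03,0,0.5],[0,0,0,0,0,0,0.5]]]}}

```text
t: 13.7
position: [0.5902, 0.1792, 0.1875]
ee_rot: [2.188, -2.245, -0.015]
force: [-0.9, 0.1, 0.3]
finger_gap: 0.497
```

```bash
python3 - <<'E'
from h import *
c=snap('wrist','w8.png')
k=proj(c,[(.592,.172,.122),(.592,.172,.09)]);print(k)
plan((.593,.172,.095),-91,n=6)
E
```

```text
[[332.15924445 254.64646491]
 [330.87685874 240.80059999]]
t 13.75 pos [0.5908 0.18   0.1878] yaw -91.4 tilt -0.61,0.15 F [-0.  -0.4  0.4] gap 0.500(46.0mm) q7 -1.96
n 6 need 3.3
[0.05, -0.02, 0.52, 0.02, 0.0, -0.01, 1]
[0.05, -0.02, 0.52, 0.02, 0.0, -0.01, 1]
[0.05, -0.02, 0.52, 0.02, 0.0, -0.01, 1]
[0.04, -0.02, 0.52, 0.02, 0.0, -0.01, 1]
[0.04, -0.02, 0.52, 0.02, 0.0, -0.01, 1]
[0.04, -0.01, 0.52, 0.02, 0.0, -0.01, 1]
```

View pics/w8.png

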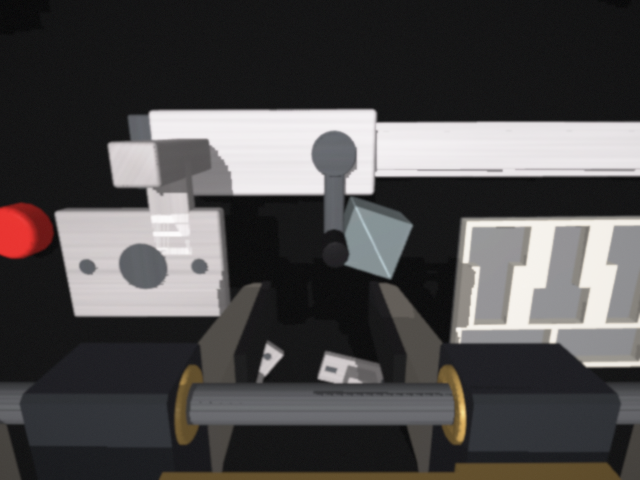

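Call:
{"op": "arm_command", "data": {"steps": [[[0.05,-0.02,0.52,0,0,0,0.45],[0.05,-0.02,0.52,0,0,0,0.45],[0.05,-0.02,0.52,0,0,0,0.45],[0.05,-0.02,0.52,0,0,0,0.45],[0.05,-0.02,0.52,0,0,0,0.45],[0.05,-0.02,0.4,0,0,0,0.45],[0,0,0,0,0,0,0.15],[0,0,0,0,0,0,0.15],[0,0,0,0,0,0,0.15],[0,0,0,0,0,0,0.15]]], "force": 5}}

```text
t: 14.75
position: [0.5983, 0.1692, 0.0958]
ee_rot: [2.189, -2.239, -0.004]
force: [-1.2, 1.8, -3.6]
finger_gap: 0.191
```

```bash
python3 - <<'E'
from h import *
lev((.6505,.169))
E
```

```text
t 14.75 pos [0.5983 0.1692 0.0958] yaw -91.3 tilt -0.54,-0.31 F [-1.2  1.8 -3.6] gap 0.191(17.6mm) q7 -1.95
lever deg 90.18955060143205 rad mm 52.17320335247794
```

Call:
{"op": "arm_command", "data": {"steps": [[[0.18,-0.01,0,0,0,-1,0.15],[0.18,-0.01,0,0,0,-1,0.15],[0.18,-0.01,0,0,0,-1,0.15],[0.18,-0.01,0,0,0,-1,0.15],[0.18,-0.01,0,0,0,-1,0.15],[0.18,-0.01,0,0,0,-1,0.15],[0.18,-0.01,0,0,0,-1,0.15]]]}}

```text
t: 15.45
position: [0.6079, 0.139, 0.0958]
ee_rot: [2.868, -1.259, -0.023]
force: [-2.7, -1.7, -1.0]
finger_gap: 0.198
```

```bash
python3 - <<'E'
from h import *
lev((.6505,.169))
E
```

```text
t 15.45 pos [0.6079 0.139  0.0958] yaw -47.4 tilt -0.99,-0.18 F [-2.7 -1.7 -1. ] gap 0.198(18.2mm) q7 -1.23
lever deg 54.86398595833893 rad mm 52.14614343695874
```

Call:
{"op": "arm_command", "data": {"steps": [[[0.22,-0.01,0,0,0,-0.8,0.15],[0.22,-0.01,0,0,0,-0.8,0.15],[0.22,-0.01,0,0,0,-0.8,0.15],[0.22,-0.01,0,0,0,-0.8,0.15],[0.22,-0.01,0,0,0,-0.8,0.15],[0.22,-0.01,0,0,0,-0.8,0.15]]]}}

```text
t: 16.05
position: [0.6355, 0.1189, 0.096]
ee_rot: [3.096, -0.467, -0.048]
force: [-2.8, -1.3, -0.4]
finger_gap: 0.198
```

```bash
python3 - <<'E'
from h import *
lev((.6505,.169))
E
```

```text
t 16.05 pos [0.6355 0.1189 0.096 ] yaw -17.2 tilt -1.84,-0.33 F [-2.8 -1.3 -0.4] gap 0.198(18.2mm) q7 -0.73
lever deg 16.653986081137635 rad mm 52.30854498890484
```

Call:
{"op": "arm_command", "data": {"steps": [[[0.2,-0.01,0,0,0,-0.9,0.15],[0.2,-0.01,0,0,0,-0.9,0.15],[0.2,-0.01,0,0,0,-0.7,0.15],[0.15,0,0,0,0,0,0.15]]]}}

```text
t: 16.45
position: [0.6532, 0.1163, 0.0956]
ee_rot: [3.132, -0.039, -0.071]
force: [-9.6, -2.0, 4.5]
finger_gap: 0.255
```

Call:
{"op": "arm_command", "data": {"steps": [[[0.15,0,0,0,0,0,0.15],[0.15,0,0,0,0,0,0.15]]]}}

```text
t: 16.65
position: [0.6558, 0.1162, 0.0952]
ee_rot: [3.128, -0.038, -0.095]
force: [-9.9, -1.6, 4.8]
finger_gap: 0.319
```

```bash
python3 - <<'E'
from h import *
lev((.6505,.169))
c=snap('wrist','w9.png')
E
```

```text
t 16.65 pos [0.6558 0.1162 0.0952] yaw -1.4 tilt -3.50,-0.63 F [-9.9 -1.6  4.8] gap 0.319(29.3mm) q7 -0.47
lever deg -5.727758192830239 rad mm 53.068502440979756
```

View pics/w9.png

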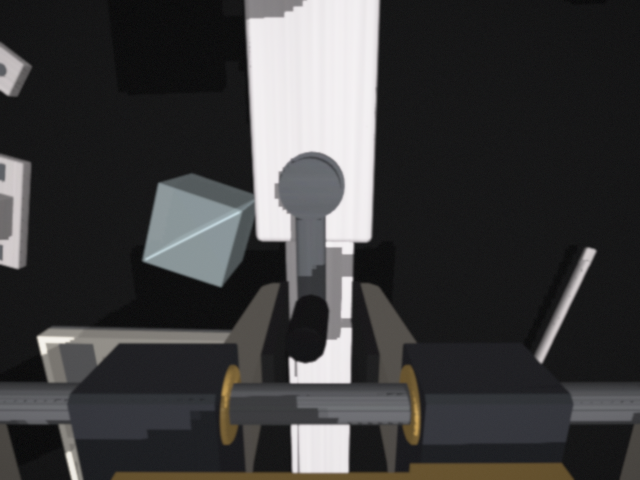

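Call:
{"op": "arm_command", "data": {"steps": [[[0,0,0,0,0,0,0.6],[0,0,0,0,0,0,0.6],[0,0,0,0,0,0,0.6],[0,0,-0.6,0,0,0,0.6],[0,0,-0.9,0,0,0,0.6],[0,0,-0.9,0,0,0,0.6],[0,0,-0.9,0,0.2,0,0.8],[0,0,-0.9,0,0.2,0,1],[0,0,-0.5,0,0.2,0,1],[0,0,0,0,0,0,1]]]}}

```text
t: 17.7
position: [0.6679, 0.1212, 0.2521]
ee_rot: [3.134, -0.036, 0.027]
force: [0.4, -0.1, 0.1]
finger_gap: 0.926
```

```bash
python3 - <<'E'
from h import *
st()
c=snap('wrist','w10.png');c=snap('scene','s10.png');c=snap('top','t10.png')
E
```

```text
t 17.70 pos [0.6679 0.1212 0.2521] yaw -1.3 tilt 0.98,-0.42 F [ 0.4 -0.1  0.1] gap 0.926(85.2mm) q7 -0.44
```

View pics/w10.png

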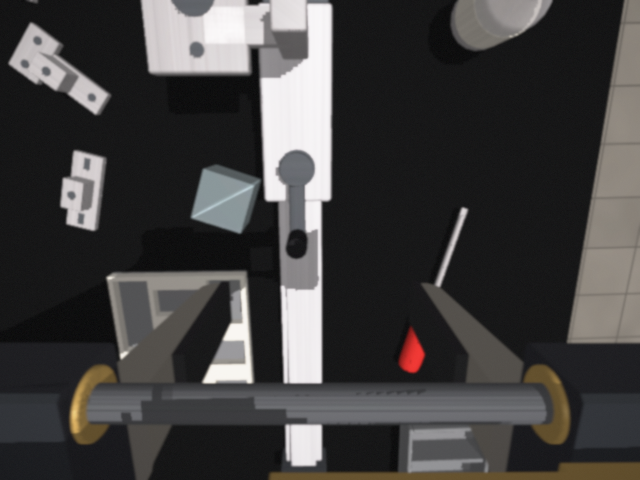

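View pics/s10.png

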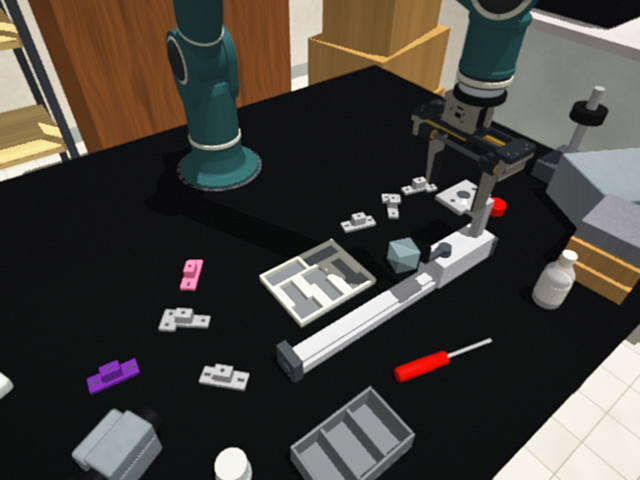

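View pics/t10.png

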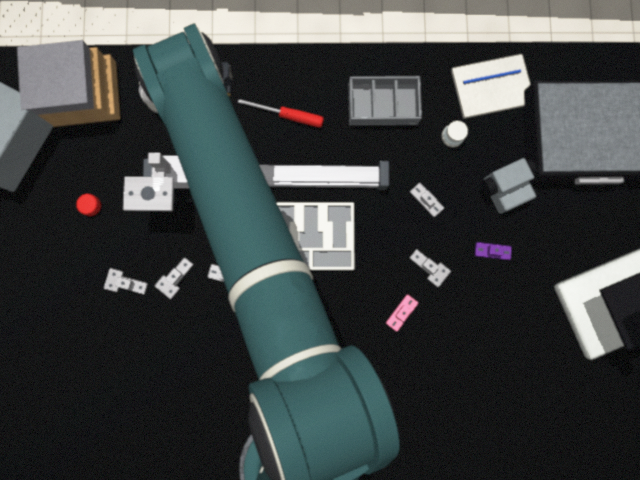

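```bash
python3 - <<'E'
from h import *
plan((.505,-.17,.25),-1)
E
```

```text
t 17.85 pos [0.6665 0.1202 0.2476] yaw -1.3 tilt 0.58,-0.50 F [ 0.8 -0.5  0.2] gap 0.996(91.7mm) q7 -0.44
n 12 need 11.7
[-0.43, 0.82, -0.0, 0.01, -0.01, -0.0, 1]
[-0.43, 0.82, -0.0, 0.01, -0.01, -0.0, 1]
[-0.43, 0.82, -0.0, 0.01, -0.01, -0.0, 1]
[-0.43, 0.82, -0.0, 0.01, -0.01, -0.0, 1]
[-0.43, 0.82, -0.0, 0.01, -0.01, -0.0, 1]
[-0.43, 0.82, -0.01, 0.01, -0.01, -0.0, 1]
[-0.43, 0.82, -0.01, 0.01, -0.01, -0.0, 1]
[-0.43, 0.81, -0.01, 0.01, -0.01, -0.0, 1]
[-0.43, 0.81, -0.01, 0.01, -0.01, -0.0, 1]
[-0.43, 0.81, -0.01, 0.01, -0.01, -0.0, 1]
[-0.43, 0.81, -0.01, 0.01, -0.01, -0.0, 1]
[-0.43, 0.81, -0.01, 0.01, -0.01, -0.0, 1]
```

Call:
{"op": "arm_command", "data": {"steps": [[[-0.43,0.8,0,0,0,0,1],[-0.43,0.8,0,0,0,0,1],[-0.43,0.8,0,0,0,0,1],[-0.43,0.8,0,0,0,0,1],[-0.43,0.8,0,0,0,0,1],[-0.43,0.8,0,0,0,0,1],[-0.43,0.8,0,0,0,0,1],[-0.43,0.8,0,0,0,0,1],[-0.43,0.8,0,0,0,0,1],[-0.2,0.4,0,0,0,0,1],[0,0,0,0,0,0,1],[0,0,0,0,0,0,1]]]}}

```text
t: 19.05
position: [0.5246, -0.1132, 0.227]
ee_rot: [3.139, -0.036, -0.046]
force: [-0.0, -0.2, 0.8]
finger_gap: 0.999
```

```bash
python3 - <<'E'
from h import *
st()
c=snap('wrist','w11.png')
E
```

```text
t 19.05 pos [ 0.5246 -0.1132  0.227 ] yaw -1.3 tilt -1.69,-0.09 F [-0.  -0.2  0.8] gap 0.999(91.9mm) q7 -0.01
```

View pics/w11.png

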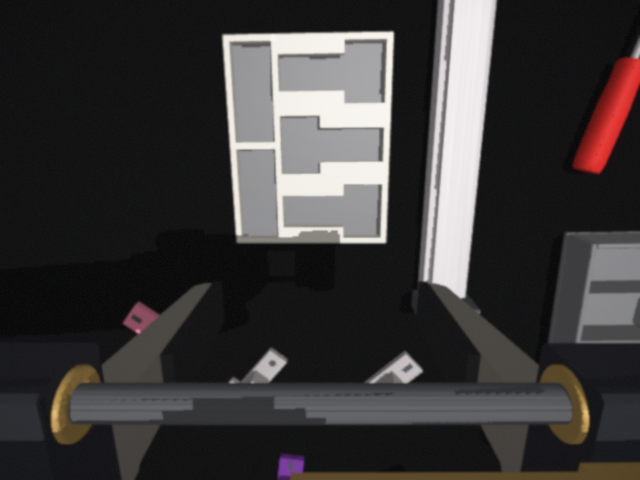

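```bash
cat > tray.py <<'E'
from h import *
def tray(f,roi,thr):
    c=load(f); g=cv2.cvtColor(c['image'],cv2.COLOR_RGB2GRAY); m=np.zeros_like(g); x0,y0,x1,y1=roi
    m[y0:y1,x0:x1]=(g[y0:y1,x0:x1]>thr)*255
    cs,h=cv2.findContours(m,cv2.RETR_CCOMP,cv2.CHAIN_APPROX_NONE)
    for q,hh in zip(cs,h[0]):
        if cv2.contourArea(q)<200: continue
        W=np.array([onz(c,p[0],.016)[:2]*1000 for p in q],np.float32)
        (cx,cy),(a,b),an=cv2.minAreaRect(W); M=W.mean(0)
        print('hole' if hh[3]>=0 else 'outer','c %.1f %.1f size %.1f %.1f ang %.1f'%(cx,cy,a,b,an))
E
python3 - <<'E'
from tray import *
c=load('w11');g=cv2.cvtColor(c['image'],cv2.COLOR_RGB2GRAY)
print(g[150,225:400:6])
for t in (150,175,195): print(t);tray('w11',(205,15,410,260),t)
E
```

```text
[ 21 212 159 121 122 147 147 147 124 232 154 155 155 156 156 157 157 159
 159 160 159 160 160 161 161 161  93 238  20  20]
150
outer c 509.3 -45.9 size 191.7 151.5 ang 89.1
hole c 530.3 -110.4 size 53.1 97.0 ang 89.2
hole c 536.4 -29.3 size 29.6 104.5 ang 66.0
hole c 513.1 30.7 size 6.5 60.1 ang 89.4
hole c 459.0 2.1 size 86.7 37.7 ang 89.4
hole c 572.9 24.5 size 31.6 63.1 ang 33.4
175
outer c 509.4 -46.0 size 191.6 151.1 ang 89.2
hole c 530.0 -110.4 size 55.0 98.6 ang 89.2
hole c 530.9 -46.8 size 54.4 98.7 ang 88.8
hole c 458.8 1.7 size 88.5 38.9 ang 89.2
hole c 531.9 18.0 size 54.1 98.7 ang 88.3
195
outer c 509.2 -45.4 size 190.4 150.4 ang 89.1
hole c 529.9 -110.2 size 55.2 99.3 ang 88.8
hole c 530.8 -46.4 size 55.2 99.4 ang 88.8
hole c 458.7 1.5 size 89.1 39.6 ang 89.2
hole c 531.9 17.9 size 54.3 99.4 ang 88.5
```

```bash
cat > fit.py <<'E'
from h import *
from scipy.optimize import minimize
def prism(x0,x1,y0,y1,z0,z1): return np.array([[x,y,z] for x in(x0,x1) for y in(y0,y1) for z in(z0,z1)])/1000.
KEY=[prism(-45,15,-12,12,0,8),prism(15,45,-23,23,0,8),prism(-15,15,-10,10,0,30)]
BAR=[prism(-40,40,-15,15,0,8),prism(-15,15,-10,10,0,30)]
SS=4
def sil(c,kind,p,z0,roi):
    x0,y0,x1,y1=roi; m=np.zeros(((y1-y0)*SS,(x1-x0)*SS),np.uint8); co,si=np.cos(p[2]),np.sin(p[2])
    for P in (KEY if kind=='key' else BAR):
        W=np.c_[p[0]+co*P[:,0]-si*P[:,1],p[1]+si*P[:,0]+co*P[:,1],P[:,2]+z0]
        uv=(proj(c,W)-[x0,y0]+.5)*SS
        cv2.fillConvexPoly(m,cv2.convexHull(np.round(uv).astype(np.int32)),255)
    return m
def fit(f,kind,xy,yaw,z0=0,thr=75,pad=14,views=None,verbose=True):
    best=None; fs=[f] if isinstance(f,str) else f; data=[]
    for ff in fs:
        c=load(ff); g=cv2.cvtColor(c['image'],cv2.COLOR_RGB2GRAY)
        u=proj(c,[(xy[0]+dx,xy[1]+dy,z) for dx in(-.05,.05) for dy in(-.05,.05) for z in(0,.03)])
        x0,y0=np.maximum(np.floor(u.min(0)).astype(int)-3,0); x1,y1=np.minimum(np.ceil(u.max(0)).astype(int)+3,[640,480])
        big=cv2.resize(g[y0:y1,x0:x1],None,fx=SS,fy=SS,interpolation=cv2.INTER_LINEAR)
        data.append((c,(x0,y0,x1,y1),big>thr))
    def cost(p):
        q=[p[0]/1e3,p[1]/1e3,p[2]/20]; s=0
        for c,roi,m in data:
            a=sil(c,kind,q,z0,roi)>0; s-= (a&m).sum()/(a|m).sum()
        return s/len(data)
    for y in np.atleast_1d(yaw):
        o=minimize(cost,[xy[0]*1e3,xy[1]*1e3,np.radians(y)*20],method='Nelder-Mead',options=dict(initial_simplex=None,xatol=.05,fatol=1e-5,maxiter=400))
        o=minimize(cost,o.x,method='Nelder-Mead',options=dict(initial_simplex=np.array([o.x]+[o.x+d for d in np.eye(3)*3]),xatol=.05,fatol=1e-5))
        if best is None or o.fun<best.fun: best=o
    x=best.x; print(fs,kind,'xy mm %.1f %.1f yaw %.1f IoU %.3f'%(x[0],x[1],np.degrees(x[2]/20)%360,-best.fun)); return x
E
python3 - <<'E'
from fit import *
A=[0,45,90,135,180,225,270,315];B=[0,45,90,135]
fit('t10','bar',(.589,-.312),B);fit('top0','bar',(.589,-.312),B);fit('scene0','bar',(.589,-.312),B)
fit('t10','key',(.436,-.312),A);fit('scene0','key',(.436,-.312),A)
fit('top0','key',(.4216,.2616),A);fit('s10','key',(.4216,.2616),A)
fit('top0','key',(.408,.373),A);fit('s10','key',(.408,.373),A)
fit('top0','bar',(.4214,.1455),B);fit('s10','bar',(.4214,.1455),B)
E
```

```text
['t10'] bar xy mm 589.6 -312.3 yaw 222.5 IoU 0.928
['top0'] bar xy mm 589.7 -312.4 yaw 42.5 IoU 0.929
['scene0'] bar xy mm 591.6 -313.8 yaw 42.1 IoU 0.983
['t10'] key xy mm 436.7 -311.6 yaw 229.4 IoU 0.926
['scene0'] key xy mm 438.6 -312.7 yaw 229.5 IoU 0.816
['top0'] key xy mm 421.2 261.9 yaw 140.3 IoU 0.914
['s10'] key xy mm 423.4 259.6 yaw 140.0 IoU 0.421
['top0'] key xy mm 407.5 372.4 yaw 73.7 IoU 0.918
['s10'] key xy mm 409.7 370.2 yaw 74.5 IoU 0.456
['top0'] bar xy mm 422.5 146.1 yaw 73.3 IoU 0.899
['s10'] bar xy mm 424.7 144.2 yaw 73.5 IoU 0.638
```

```bash
python3 - <<'E'
from tray import *
for t in (150,175,195): print(t);tray('top0',(262,195,360,275),t)
from h import *
plan((.51,-.40,.26),-1)
E
```

```text
150
outer c 516.1 -42.8 size 197.5 168.1 ang 89.1
175
outer c 506.9 -45.1 size 192.5 149.8 ang 89.1
hole c 456.1 -91.3 size 87.8 36.0 ang 89.1
hole c 458.6 3.0 size 87.6 38.2 ang 89.2
hole c 529.6 -109.7 size 54.5 98.1 ang 89.0
outer c 583.5 1.5 size 106.4 34.5 ang 89.2
195
outer c 507.9 -45.0 size 192.1 147.6 ang 89.3
hole c 456.1 -91.3 size 87.8 40.5 ang 89.1
hole c 457.4 3.0 size 87.6 40.5 ang 89.2
hole c 528.5 -109.7 size 54.5 100.4 ang 89.0
outer c 583.5 0.5 size 104.4 34.4 ang 89.3
t 19.10 pos [ 0.5247 -0.113   0.227 ] yaw -1.3 tilt -1.70,-0.10 F [-0.2 -0.5  0.7] gap 1.002(92.2mm) q7 -0.01
n 11 need 10.1
[-0.03, 0.87, -0.1, 0.0, 0.03, -0.0, 1]
[-0.03, 0.87, -0.1, 0.0, 0.03, -0.0, 1]
[-0.03, 0.87, -0.1, 0.0, 0.03, -0.0, 1]
[-0.03, 0.87, -0.1, 0.0, 0.03, -0.0, 1]
[-0.03, 0.87, -0.1, 0.0, 0.03, -0.0, 1]
[-0.03, 0.87, -0.1, 0.0, 0.03, -0.0, 1]
[-0.03, 0.87, -0.1, 0.0, 0.03, -0.0, 1]
[-0.03, 0.87, -0.1, 0.0, 0.03, -0.0, 1]
[-0.03, 0.87, -0.1, 0.0, 0.03, -0.0, 1]
[-0.03, 0.87, -0.1, 0.0, 0.03, -0.0, 1]
[-0.03, 0.87, -0.1, 0.0, 0.03, -0.0, 1]
```

```bash
python3 - <<'E'
from h import *
plan((.5908,-.3132,.19),-47.5,n=10)
E
```

```text
t 19.10 pos [ 0.5247 -0.113   0.227 ] yaw -1.3 tilt -1.70,-0.10 F [-0.2 -0.5  0.7] gap 1.002(92.2mm) q7 -0.01
n 10 need 8.1
[0.24, 0.66, 0.12, 0.01, 0.03, 0.77, 1]
[0.29, 0.64, 0.12, 0.01, 0.03, 0.77, 1]
[0.34, 0.62, 0.12, 0.01, 0.03, 0.77, 1]
[0.39, 0.59, 0.12, 0.01, 0.03, 0.77, 1]
[0.44, 0.55, 0.12, 0.01, 0.03, 0.77, 1]
[0.48, 0.52, 0.12, 0.01, 0.03, 0.77, 1]
[0.52, 0.48, 0.12, 0.01, 0.03, 0.77, 1]
[0.55, 0.43, 0.12, 0.01, 0.03, 0.77, 1]
[0.59, 0.39, 0.12, 0.01, 0.03, 0.77, 1]
[0.62, 0.34, 0.12, 0.01, 0.03, 0.77, 1]
```

Call:
{"op": "arm_command", "data": {"steps": [[[0.24,0.66,0.1,0,0.03,0.77,0.8],[0.29,0.64,0.1,0,0.03,0.77,0.8],[0.34,0.62,0.1,0,0.03,0.77,0.8],[0.39,0.59,0.1,0,0.03,0.77,0.8],[0.44,0.55,0.1,0,0.03,0.77,0.8],[0.48,0.52,0.1,0,0.03,0.77,0.8],[0.52,0.48,0.1,0,0.03,0.77,0.8],[0.55,0.43,0.1,0,0.03,0.77,0.8],[0.4,0.3,0,0,0,0.6,0.8],[0.2,0.1,0,0,0,0.2,0.8],[0,0,0,0,0,0,0.8]]]}}

```text
t: 20.2
position: [0.5976, -0.28, 0.1982]
ee_rot: [2.921, -1.151, -0.004]
force: [0.0, -0.4, 0.7]
finger_gap: 0.799
```

```bash
python3 - <<'E'
from fit import *
c=snap('wrist','w12.png'); print(proj(c,[(.5908,-.3132,.03)]))
fit('w12','bar',(.591,-.313),[42])
plan((.5908,-.3132,.07),-47.5)
E
```

```text
[[340.2253854  254.26526591]]
['w12'] bar xy mm 590.3 -312.7 yaw 41.6 IoU 0.906
t 20.25 pos [ 0.5975 -0.2792  0.1982] yaw -42.9 tilt -0.20,-0.05 F [ 0.2 -0.5  0.6] gap 0.796(73.2mm) q7 -0.45
n 5 need 4.7
[0.12, 0.19, 0.86, 0.01, 0.0, 0.15, 1]
[0.13, 0.19, 0.86, 0.01, 0.0, 0.15, 1]
[0.13, 0.19, 0.86, 0.01, 0.0, 0.15, 1]
[0.13, 0.19, 0.86, 0.01, 0.0, 0.15, 1]
[0.13, 0.19, 0.85, 0.01, 0.0, 0.15, 1]
```

View pics/w12.png

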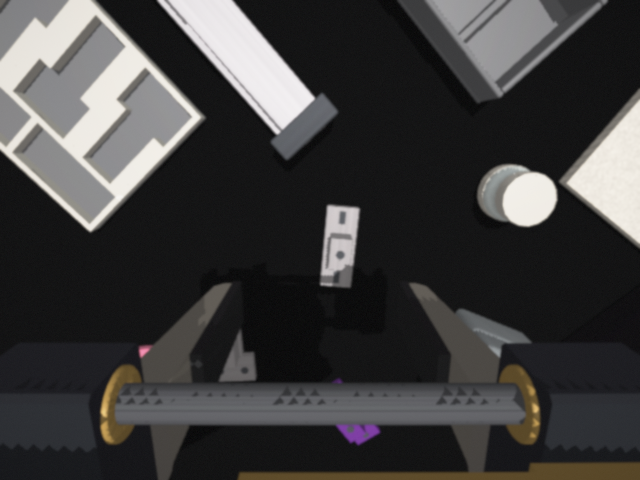

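Call:
{"op": "arm_command", "data": {"steps": [[[0.13,0.19,0.8,0,0,0.15,0.7],[0.13,0.19,0.8,0,0,0.15,0.7],[0.13,0.19,0.8,0,0,0.15,0.7],[0.13,0.19,0.7,0,0,0.15,0.7],[0.1,0.1,0.3,0,0,0.15,0.7],[0,0,0,0,0,0,0.7]]]}}

```text
t: 20.85
position: [0.5966, -0.3015, 0.0955]
ee_rot: [-2.882, 1.242, -0.001]
force: [-0.3, -0.9, -0.2]
finger_gap: 0.7
```

```bash
python3 - <<'E'
from fit import *
plan((.5903,-.3128,.0125),-47.8,n=6)
E
```

```text
t 20.85 pos [ 0.5966 -0.3015  0.0955] yaw -46.6 tilt 0.10,0.17 F [-0.3 -0.9 -0.2] gap 0.700(64.4mm) q7 -0.49
n 6 need 2.9
[0.02, 0.07, 0.46, -0.01, 0.0, 0.03, 1]
[0.02, 0.07, 0.46, -0.01, 0.0, 0.03, 1]
[0.02, 0.07, 0.46, -0.01, 0.0, 0.03, 1]
[0.02, 0.07, 0.46, -0.01, 0.0, 0.03, 1]
[0.02, 0.07, 0.46, -0.01, 0.0, 0.03, 1]
[0.02, 0.07, 0.46, -0.01, 0.0, 0.03, 1]
```

Call:
{"op": "arm_command", "data": {"steps": [[[0.03,0.1,0.45,0,0,0.05,0.6],[0.03,0.1,0.45,0,0,0.05,0.6],[0.03,0.1,0.45,0,0,0.05,0.6],[0.03,0.1,0.4,0,0,0.05,0.6],[0,0,0,0,0,0,0.6]]]}}

```text
t: 21.35
position: [0.592, -0.3114, 0.0414]
ee_rot: [-2.869, 1.269, -0.007]
force: [-0.7, -0.7, -0.1]
finger_gap: 0.6
```

```bash
python3 - <<'E'
from fit import *
c=snap('wrist','w13.png')
plan((.5903,-.3128,.0125),-47.8,n=4)
E
```

```text
t 21.40 pos [ 0.5927 -0.3114  0.0423] yaw -47.7 tilt 0.39,0.12 F [ 0.4 -0.5  0.1] gap 0.602(55.3mm) q7 -0.50
n 4 need 1.1
[-0.01, 0.02, 0.25, -0.02, -0.01, 0.0, 1]
[-0.0, 0.02, 0.25, -0.02, -0.01, 0.0, 1]
[-0.0, 0.02, 0.25, -0.02, -0.01, 0.0, 1]
[-0.0, 0.02, 0.25, -0.02, -0.01, 0.0, 1]
```

View pics/w13.png

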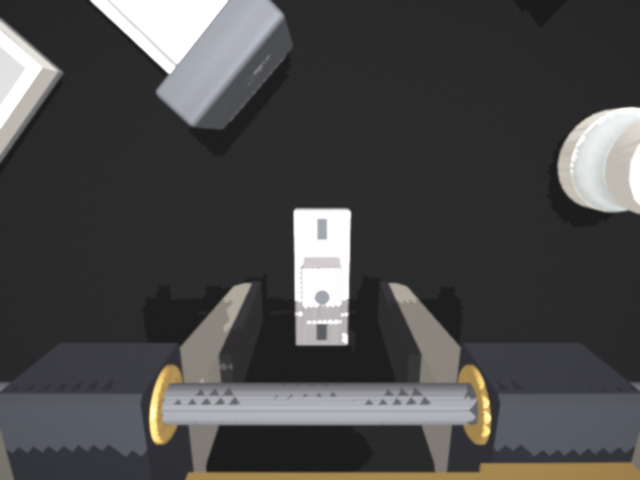

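Call:
{"op": "arm_command", "data": {"steps": [[[0,0.02,0.28,0,0,0,0.5],[0,0.02,0.28,0,0,0,0.5],[0,0.02,0.25,0,0,0,0.5],[0,0.02,0.1,0,0,0,0.5],[0,0,0,0,0,0,0.5]]]}}

```text
t: 21.9
position: [0.5921, -0.3131, 0.0136]
ee_rot: [-2.869, 1.268, -0.012]
force: [-0.1, -0.7, 0.3]
finger_gap: 0.501
```

```bash
python3 - <<'E'
from fit import *
plan((.5903,-.3128,.0125),-47.8,n=2)
E
```

```text
t 21.90 pos [ 0.5921 -0.3131  0.0136] yaw -47.7 tilt 0.50,0.09 F [-0.1 -0.7  0.3] gap 0.501(46.1mm) q7 -0.50
n 2 need 0.1
[-0.02, 0.02, 0.02, -0.04, -0.02, 0.01, 1]
[-0.02, 0.02, 0.02, -0.04, -0.02, 0.01, 1]
```

Call:
{"op": "arm_command", "data": {"steps": [[[-0.02,0.03,0.02,0,0,0,0.1],[0,0,0,0,0,0,0.1],[0,0,0,0,0,0,0.1],[0,0,0,0,0,0,0.1],[0,0,0,0,0,0,0.1],[0,0,-0.3,0,0,0,0.1],[0,0,-0.6,0,0,0,0.1],[0,0,-0.8,0,0,0,0.1],[0,0,-0.4,0,0,0,0.1],[0,0,0,0,0,0,0.1]]], "force": 35}}

```text
t: 22.9
position: [0.5906, -0.3133, 0.0819]
ee_rot: [-2.869, 1.268, -0.013]
force: [0.0, 0.1, -1.5]
finger_gap: 0.213
```

```bash
python3 - <<'E'
from fit import *
c=snap('wrist','w14.png')
plan((.4578,-.0932,.08),-0.85)
E
```

```text
t 22.95 pos [ 0.5904 -0.3131  0.0812] yaw -47.7 tilt 0.53,0.09 F [-0.3 -0.5 -2.1] gap 0.211(19.4mm) q7 -0.49
n 10 need 9.0
[-0.84, -0.17, 0.0, -0.01, -0.01, -0.78, 1]
[-0.82, -0.23, 0.0, -0.01, -0.01, -0.78, 1]
[-0.8, -0.3, 0.0, -0.01, -0.01, -0.78, 1]
[-0.77, -0.37, 0.0, -0.01, -0.01, -0.78, 1]
[-0.74, -0.43, 0.0, -0.01, -0.01, -0.78, 1]
[-0.7, -0.49, 0.0, -0.01, -0.01, -0.78, 1]
[-0.66, -0.54, 0.0, -0.01, -0.01, -0.78, 1]
[-0.62, -0.59, 0.0, -0.01, -0.01, -0.78, 1]
[-0.56, -0.64, 0.0, -0.01, -0.01, -0.78, 1]
[-0.51, -0.69, 0.0, -0.01, -0.01, -0.78, 1]
```

View pics/w14.png

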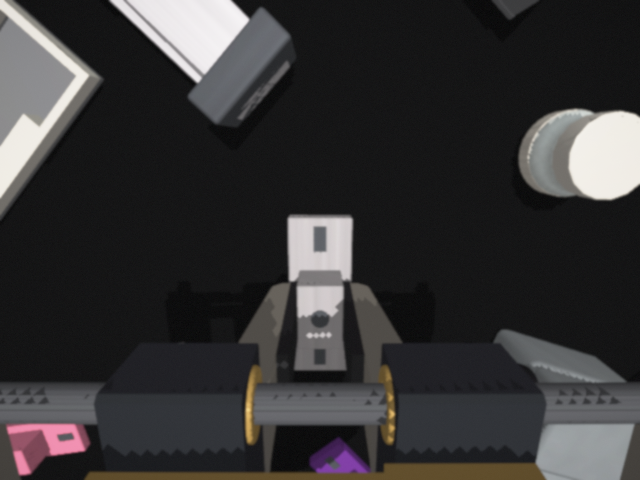

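```bash
cat >> h.py <<'E'
def inhand(c,uv,dz,s=None):
    s=r.sense() if s is None else s; R=Ro.from_rotvec(s['ee_rot']).as_matrix(); 
    # point on plane tool z = dz (dz>0 beyond TCP)
    o,d=ray(c,uv); o=R.T@(o-s['position']); d=R.T@d; return 1e3*(o+d*(dz-o[2])/d[2])
E
python3 - <<'E'
from h import *
c=load('w14')
# tip plane: plate top 8mm above underside; TCP ~13mm above underside -> plate top at tool z=+.005
for p in [(288,216),(352,216),(320,238),(320,356)]: print(inhand(c,p,.005).round(1))
E
```

```text
[-14.8 -40.2   5. ]
[ 14.5 -40.2   5. ]
[ -0.1 -29.8   5. ]
[-0.2 32.2  5. ]
```

Call:
{"op": "arm_command", "data": {"steps": [[[-0.6,-0.1,0,0,0,-0.78,0.1],[-0.8,-0.23,0,0,0,-0.78,0.1],[-0.8,-0.3,0,0,0,-0.78,0.1],[-0.77,-0.37,0,0,0,-0.78,0.1],[-0.74,-0.43,0,0,0,-0.78,0.1],[-0.7,-0.49,0,0,0,-0.78,0.1],[-0.66,-0.54,0,0,0,-0.78,0.1],[-0.62,-0.59,0,0,0,-0.78,0.1],[-0.4,-0.5,0,0,0,-0.6,0.1],[-0.2,-0.3,0,0,0,-0.2,0.1],[0,0,0,0,0,0,0.1]]]}}

```text
t: 24.05
position: [0.4616, -0.1122, 0.0742]
ee_rot: [-3.137, 0.104, 0.001]
force: [0.0, -0.4, -1.9]
finger_gap: 0.215
```

```bash
python3 - <<'E'
from h import *
plan((.4574,-.0929,.05),-0.85,n=5)
E
```

```text
t 24.05 pos [ 0.4616 -0.1122  0.0742] yaw -3.8 tilt -0.04,0.18 F [ 0.  -0.4 -1.9] gap 0.215(19.8mm) q7 -0.13
n 5 need 1.1
[-0.04, -0.13, 0.16, -0.01, 0.0, -0.1, 1]
[-0.04, -0.13, 0.16, -0.01, 0.0, -0.1, 1]
[-0.03, -0.13, 0.16, -0.01, 0.0, -0.1, 1]
[-0.03, -0.13, 0.16, -0.01, 0.0, -0.1, 1]
[-0.03, -0.13, 0.16, -0.01, 0.0, -0.1, 1]
```

Call:
{"op": "arm_command", "data": {"steps": [[[-0.04,-0.15,0.16,0,0,-0.12,0.1],[-0.04,-0.15,0.16,0,0,-0.12,0.1],[-0.04,-0.15,0.16,0,0,-0.12,0.1],[-0.04,-0.15,0.16,0,0,-0.12,0.1],[-0.02,-0.05,0.1,0,0,-0.05,0.1],[0,0,0,0,0,0,0.1]]]}}

```text
t: 24.65
position: [0.4585, -0.0935, 0.0493]
ee_rot: [-3.139, 0.019, 0.0]
force: [0.1, -0.5, -1.7]
finger_gap: 0.211
```

```bash
python3 - <<'E'
from h import *
c=snap('wrist','w15.png')
plan((.4574,-.0929,.022),-0.85,n=4)
E
```

```text
t 24.70 pos [ 0.4586 -0.0936  0.0494] yaw -0.7 tilt 0.01,0.15 F [ 0.9  0.7 -1.7] gap 0.213(19.6mm) q7 -0.15
n 4 need 1.0
[-0.01, -0.01, 0.23, -0.01, -0.0, 0.01, 1]
[-0.01, -0.01, 0.23, -0.01, -0.0, 0.01, 1]
[-0.01, -0.01, 0.23, -0.01, -0.0, 0.01, 1]
[-0.01, -0.01, 0.23, -0.01, -0.0, 0.01, 1]
```

View pics/w15.png

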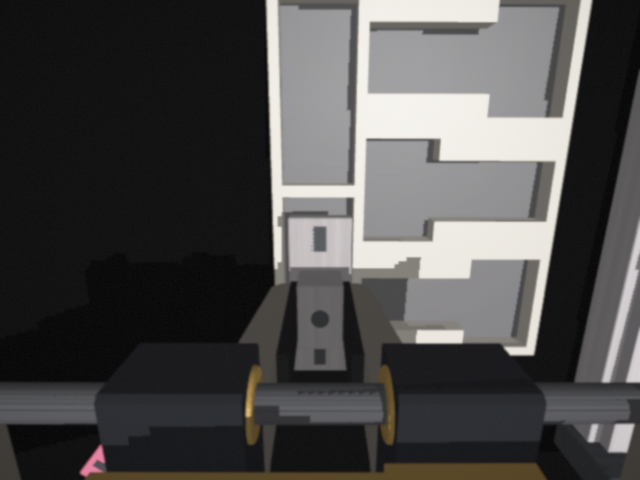

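```bash
python3 - <<'E'
from h import *
c=load('w15')
for p in [(279,195),(355,195),(318,197),(278,270),(353,250)]: print(onz(c,p,.016).round(4))
E
```

```text
[ 0.4375 -0.0472  0.016 ]
[ 0.4772 -0.0477  0.016 ]
[ 0.4579 -0.0485  0.016 ]
[ 0.4353 -0.0886  0.016 ]
[ 0.4765 -0.0777  0.016 ]
```

Call:
{"op": "arm_command", "data": {"steps": [[[-0.02,-0.01,0.25,0,0,0,0.1],[-0.01,-0.01,0.25,0,0,0,0.1],[-0.01,-0.01,0.22,0,0,0,0.1],[0,0,0.15,0,0,0,0.1],[0,0,0.05,0,0,0,0.1],[0,0,0,0,0,0,0.1]]]}}

```text
t: 25.3
position: [0.4576, -0.0933, 0.0193]
ee_rot: [-3.139, 0.022, -0.001]
force: [0.5, 0.9, -2.0]
finger_gap: 0.211
```

```bash
python3 - <<'E'
from h import *
plan((.4572,-.0930,.018),-0.85,n=2)
E
```

```text
t 25.30 pos [ 0.4576 -0.0933  0.0193] yaw -0.8 tilt 0.02,0.13 F [ 0.5  0.9 -2. ] gap 0.211(19.4mm) q7 -0.19
n 2 need 0.0
[-0.01, -0.0, 0.02, -0.01, -0.0, 0.0, 1]
[-0.01, -0.0, 0.02, -0.01, -0.0, 0.0, 1]
```

Lower a touch, release, and rise.

Call:
{"op": "arm_command", "data": {"steps": [[[0,0,0.05,0,0,0,0.1],[0,0,0,0,0,0,0.4],[0,0,0,0,0,0,0.4],[0,0,0,0,0,0,0.4],[0,0,-0.3,0,0,0,0.4],[0,0,-0.6,0,0,0,0.4],[0,0,-0.9,0,0,0,0.5],[0,0,-0.9,0,0,0,0.7],[0,0,-0.9,0,0,0,0.7],[0,0,-0.5,0,0,0,0.7]]]}}

```text
t: 26.3
position: [0.4574, -0.0928, 0.1477]
ee_rot: [-3.139, 0.019, -0.001]
force: [0.4, -0.5, 0.2]
finger_gap: 0.701
```

```bash
python3 - <<'E'
from fit import *
c=snap('wrist','w16.png'); c=snap('top','t16.png')
fit('t16','key',(.437,-.312),[229])
plan((.4372,-.3122,.12),-40.6)
E
```

```text
['t16'] key xy mm 436.3 -311.6 yaw 229.4 IoU 0.923
t 26.40 pos [ 0.4582 -0.0931  0.1477] yaw -0.7 tilt 0.15,0.09 F [0.2 0.4 0.2] gap 0.699(64.3mm) q7 -0.05
n 8 need 7.8
[-0.08, 0.91, 0.11, -0.0, -0.0, 0.83, 1]
[0.0, 0.92, 0.11, -0.0, -0.0, 0.83, 1]
[0.08, 0.91, 0.11, -0.0, -0.0, 0.83, 1]
[0.16, 0.9, 0.11, -0.0, -0.0, 0.83, 1]
[0.24, 0.89, 0.11, -0.0, -0.0, 0.83, 1]
[0.32, 0.86, 0.12, -0.0, -0.0, 0.83, 1]
[0.39, 0.83, 0.12, -0.0, -0.0, 0.83, 1]
[0.46, 0.79, 0.12, -0.0, -0.0, 0.83, 1]
```

View pics/w16.png

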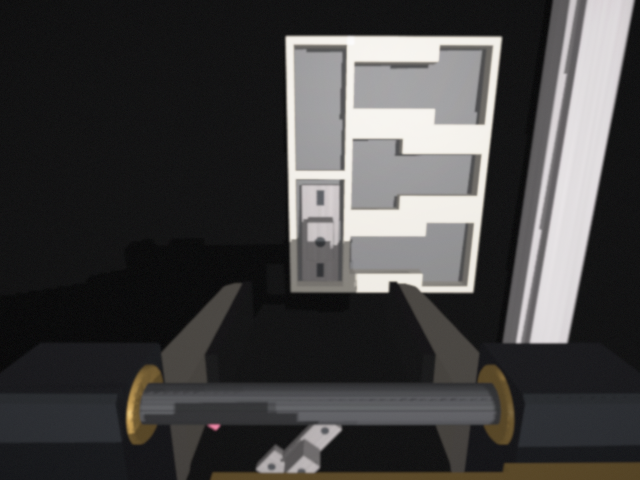

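View pics/t16.png

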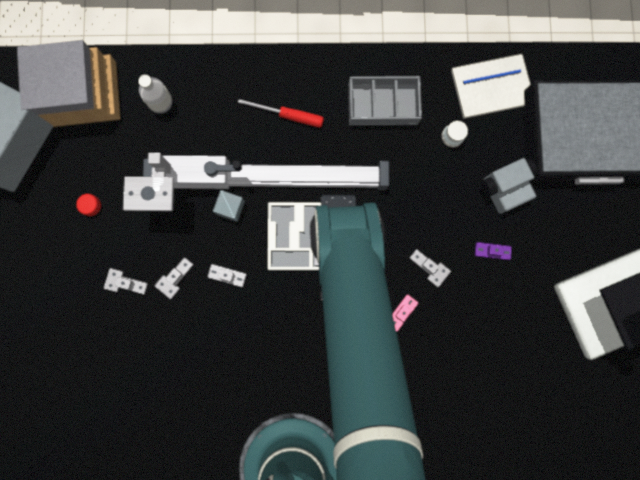

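Call:
{"op": "arm_command", "data": {"steps": [[[-0.08,0.7,0.1,0,0,0.83,0.7],[0,0.9,0.1,0,0,0.83,0.7],[0.08,0.9,0.1,0,0,0.83,0.7],[0.16,0.9,0.1,0,0,0.83,0.7],[0.24,0.88,0.1,0,0,0.83,0.7],[0.32,0.86,0.1,0,0,0.83,0.7],[0.39,0.83,0.1,0,0,0.83,0.7],[0.35,0.6,0,0,0,0.7,0.7],[0.15,0.3,0,0,0,0.3,0.7],[0,0,0,0,0,0,0.7]]]}}

```text
t: 27.4
position: [0.4238, -0.3217, 0.1184]
ee_rot: [-2.909, 1.182, 0.014]
force: [-0.4, 0.2, -0.5]
finger_gap: 0.701
```

```bash
python3 - <<'E'
from fit import *
c=snap('wrist','w17.png')
fit('w17','key',(.437,-.312),[229])
plan((.4372,-.3124,.045),-40.6,n=5)
E
```

```text
['w17'] key xy mm 438.0 -311.9 yaw 229.6 IoU 0.641
t 27.45 pos [ 0.4242 -0.3207  0.1185] yaw -44.1 tilt -0.42,0.30 F [-0.2 -0.4 -0.3] gap 0.701(64.5mm) q7 -0.28
n 5 need 2.6
[0.03, -0.1, 0.49, 0.0, 0.02, -0.12, 1]
[0.03, -0.1, 0.49, 0.0, 0.02, -0.12, 1]
[0.03, -0.1, 0.49, 0.0, 0.02, -0.12, 1]
[0.03, -0.1, 0.49, 0.0, 0.02, -0.12, 1]
[0.03, -0.1, 0.49, 0.0, 0.02, -0.12, 1]
```

View pics/w17.png

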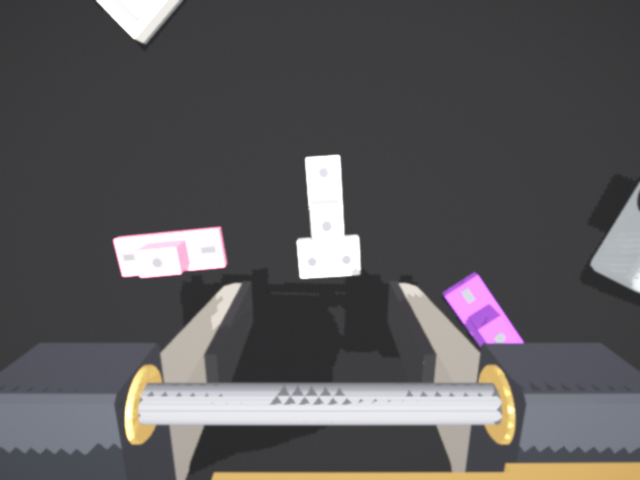

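Call:
{"op": "arm_command", "data": {"steps": [[[0.03,-0.1,0.45,0,0,-0.13,0.6],[0.03,-0.1,0.45,0,0,-0.13,0.6],[0.03,-0.1,0.45,0,0,-0.13,0.6],[0.03,-0.1,0.45,0,0,-0.13,0.6],[0.03,-0.1,0.4,0,0,-0.05,0.6],[0,0,0,0,0,0,0.6]]]}}

```text
t: 28.05
position: [0.4396, -0.3052, 0.0457]
ee_rot: [-2.949, 1.067, 0.017]
force: [-0.4, 0.3, -0.1]
finger_gap: 0.599
```

```bash
python3 - <<'E'
from fit import *
c=snap('wrist','w18.png')
# block top hole
plan((.4377,-.3120,.0135),-40.5,n=5)
print(proj(c,[(.4377,-.3120,.03)]))
E
```

```text
t 28.10 pos [ 0.4398 -0.3056  0.0464] yaw -39.8 tilt -0.43,0.49 F [ 0.4 -0.2  0. ] gap 0.602(55.4mm) q7 -0.29
n 5 need 1.2
[0.02, 0.04, 0.22, -0.0, 0.02, 0.02, 1]
[0.02, 0.04, 0.22, -0.0, 0.02, 0.02, 1]
[0.02, 0.04, 0.22, -0.0, 0.02, 0.02, 1]
[0.02, 0.04, 0.22, -0.0, 0.02, 0.02, 1]
[0.02, 0.04, 0.22, -0.0, 0.02, 0.02, 1]
[[326.74736371 301.07575171]]
```

View pics/w18.png

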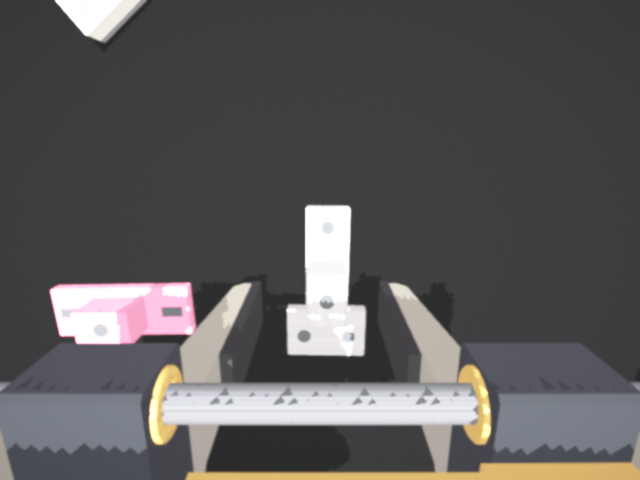

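Call:
{"op": "arm_command", "data": {"steps": [[[0.02,0.05,0.27,0,0,0.03,0.5],[0.02,0.05,0.27,0,0,0.03,0.5],[0.02,0.05,0.25,0,0,0.03,0.5],[0.02,0.04,0.2,0,0,0.03,0.5],[0,0,0,0,0,0,0.5]]]}}

```text
t: 28.6
position: [0.4379, -0.3132, 0.0152]
ee_rot: [-2.942, 1.091, 0.012]
force: [-0.3, 0.3, -0.7]
finger_gap: 0.497
```

```bash
python3 - <<'E'
from fit import *
plan((.4377,-.3120,.0135),-40.5,n=2)
E
```

```text
t 28.60 pos [ 0.4379 -0.3132  0.0152] yaw -40.7 tilt -0.34,0.38 F [-0.3  0.3 -0.7] gap 0.497(45.7mm) q7 -0.30
n 2 need 0.1
[-0.02, -0.01, 0.03, -0.01, 0.04, -0.02, 1]
[-0.02, -0.01, 0.03, -0.01, 0.04, -0.02, 1]
```

Call:
{"op": "arm_command", "data": {"steps": [[[0,-0.02,0.06,0,0,0,0.1],[0,0,0,0,0,0,0.1],[0,0,0,0,0,0,0.1],[0,0,0,0,0,0,0.1],[0,0,0,0,0,0,0.1],[0,0,-0.3,0,0,0,0.1],[0,0,-0.6,0,0,0,0.1],[0,0,-0.8,0,0,0,0.1],[0,0,-0.4,0,0,0,0.1],[0,0,0,0,0,0,0.1]]], "force": 35}}

```text
t: 29.6
position: [0.4381, -0.3126, 0.0796]
ee_rot: [-2.942, 1.09, 0.014]
force: [0.0, 0.3, -2.7]
finger_gap: 0.215
```

```bash
python3 - <<'E'
from fit import *
c=snap('wrist','w19.png')
plan((.5308,-.0464,.08),-90.85)
E
```

```text
t 29.65 pos [ 0.4378 -0.3124  0.0788] yaw -40.7 tilt -0.44,0.45 F [ 0.5  0.1 -1.4] gap 0.215(19.8mm) q7 -0.27
n 10 need 9.9
[-0.34, -0.87, 0.0, 0.0, 0.01, 0.84, 1]
[-0.42, -0.84, 0.0, 0.0, 0.01, 0.84, 1]
[-0.49, -0.8, 0.0, 0.0, 0.01, 0.84, 1]
[-0.56, -0.76, 0.0, 0.0, 0.01, 0.84, 1]
[-0.62, -0.7, -0.0, 0.0, 0.01, 0.84, 1]
[-0.68, -0.65, -0.0, 0.0, 0.01, 0.84, 1]
[-0.74, -0.58, -0.0, 0.0, 0.01, 0.84, 1]
[-0.78, -0.52, -0.0, 0.0, 0.01, 0.84, 1]
[-0.83, -0.45, -0.0, 0.0, 0.01, 0.84, 1]
[-0.86, -0.37, -0.0, 0.0, 0.01, 0.84, 1]
```

View pics/w19.png

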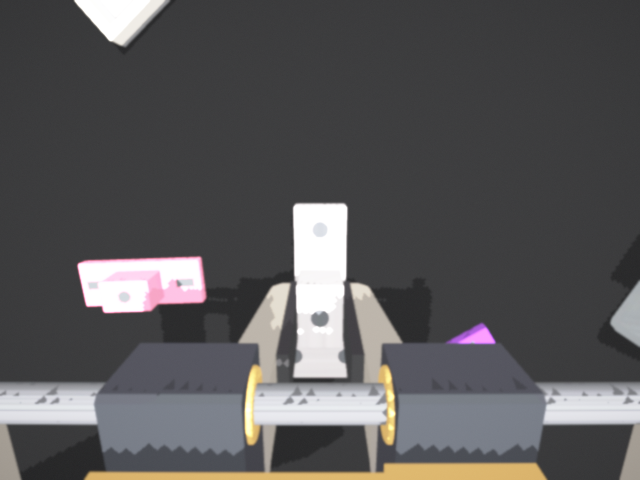

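```bash
python3 - <<'E'
from h import *
c=load('w19')
for p in [(294,205),(346,205),(320,230)]: print(inhand(c,p,.0055).round(1))
E
```

```text
[-11.8 -45.2   5.5]
[ 11.9 -45.2   5.5]
[  0.  -33.5   5.5]
```

Call:
{"op": "arm_command", "data": {"steps": [[[-0.25,-0.65,0,0,0,0.84,0.1],[-0.42,-0.84,0,0,0,0.84,0.1],[-0.49,-0.8,0,0,0,0.84,0.1],[-0.56,-0.76,0,0,0,0.84,0.1],[-0.62,-0.7,0,0,0,0.84,0.1],[-0.68,-0.65,0,0,0,0.84,0.1],[-0.74,-0.58,0,0,0,0.84,0.1],[-0.78,-0.52,0,0,0,0.84,0.1],[-0.7,-0.4,0,0,0,0.8,0.1],[-0.35,-0.2,0,0,0,0.4,0.1],[0,0,0,0,0,0,0.1]]]}}

```text
t: 30.75
position: [0.5234, -0.0651, 0.0687]
ee_rot: [2.207, -2.222, -0.039]
force: [-0.0, -0.2, -1.1]
finger_gap: 0.209
```

```bash
python3 - <<'E'
from h import *
plan((.5308,-.0464,.05),-90.85,n=5)
E
```

```text
t 30.75 pos [ 0.5234 -0.0651  0.0687] yaw -90.4 tilt -1.38,0.62 F [-0.  -0.2 -1.1] gap 0.209(19.3mm) q7 -1.52
n 5 need 1.0
[-0.12, -0.05, 0.13, 0.05, 0.02, 0.02, 1]
[-0.12, -0.05, 0.12, 0.05, 0.02, 0.02, 1]
[-0.12, -0.05, 0.12, 0.05, 0.02, 0.02, 1]
[-0.12, -0.05, 0.12, 0.05, 0.02, 0.02, 1]
[-0.13, -0.05, 0.12, 0.05, 0.02, 0.02, 1]
```

Call:
{"op": "arm_command", "data": {"steps": [[[-0.14,-0.06,0.12,0.06,0.03,0.02,0.1],[-0.14,-0.06,0.12,0.06,0.03,0.02,0.1],[-0.14,-0.06,0.12,0.06,0.03,0.02,0.1],[-0.14,-0.06,0.12,0.06,0.03,0.02,0.1],[-0.05,-0.02,0.1,0,0,0,0.1],[0,0,0,0,0,0,0.1]]]}}

```text
t: 31.35
position: [0.5289, -0.0487, 0.0477]
ee_rot: [2.199, -2.237, 0.003]
force: [-0.1, -0.6, -2.3]
finger_gap: 0.213
```

```bash
python3 - <<'E'
from h import *
c=snap('wrist','w20.png')
plan((.5308,-.0464,.019),-90.85,n=4)
E
```

```text
t 31.40 pos [ 0.5289 -0.0489  0.0479] yaw -91.0 tilt -0.08,-0.25 F [ 0.2  0.2 -1.7] gap 0.213(19.6mm) q7 -1.59
n 4 need 1.0
[-0.02, -0.02, 0.24, 0.0, -0.01, -0.01, 1]
[-0.02, -0.02, 0.24, 0.0, -0.01, -0.01, 1]
[-0.02, -0.02, 0.24, 0.0, -0.01, -0.01, 1]
[-0.02, -0.02, 0.24, 0.0, -0.01, -0.01, 1]
```

View pics/w20.png

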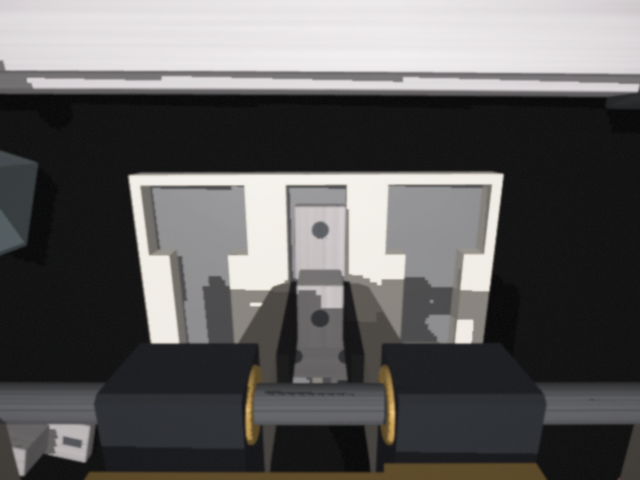

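```bash
python3 - <<'E'
from h import *
c=load('w20')
for p in [(131,175),(502,173),(288,186),(347,186),(318,186),(293,280),(345,250)]: print(onz(c,p,.016).round(4))
E
```

```text
[0.5864 0.047  0.016 ]
[ 0.5839 -0.1426  0.016 ]
[ 0.5793 -0.0329  0.016 ]
[ 0.5787 -0.0632  0.016 ]
[ 0.579  -0.0483  0.016 ]
[ 0.5277 -0.0336  0.016 ]
[ 0.5443 -0.0622  0.016 ]
```

Call:
{"op": "arm_command", "data": {"steps": [[[-0.02,-0.02,0.24,0,0,0,0.1],[-0.02,-0.02,0.24,0,0,0,0.1],[-0.02,-0.02,0.24,0,0,0,0.1],[-0.02,-0.01,0.15,0,0,0,0.1],[0,0,0.05,0,0,0,0.1],[0,0,0,0,0,0,0.1]]]}}

```text
t: 32.0
position: [0.5314, -0.0474, 0.0176]
ee_rot: [2.198, -2.239, 0.004]
force: [-0.6, -0.6, 0.7]
finger_gap: 0.215
```

```bash
python3 - <<'E'
from h import *
plan((.5304,-.0470,.0185),-90.85,n=1)
E
```

```text
t 32.00 pos [ 0.5314 -0.0474  0.0176] yaw -91.1 tilt -0.08,-0.27 F [-0.6 -0.6  0.7] gap 0.215(19.8mm) q7 -1.59
n 1 need 0.1
[-0.01, 0.03, -0.03, 0.01, -0.05, -0.04, 1]
```

Call:
{"op": "arm_command", "data": {"steps": [[[0,0,0,0,0,0,0.4],[0,0,0,0,0,0,0.4],[0,0,0,0,0,0,0.4],[0,0,-0.3,0,0,0,0.4],[0,0,-0.6,0,0,0,0.4],[0,0,-0.9,0,0,0,0.5],[0,0,-0.9,0,0,0,0.7],[0,0,-0.9,0,0,0,0.7],[0,0,-0.5,0,0,0,0.7]]]}}

```text
t: 32.9
position: [0.5316, -0.0468, 0.1482]
ee_rot: [2.198, -2.239, 0.005]
force: [0.3, -0.3, -1.5]
finger_gap: 0.696
```

```bash
python3 - <<'E'
from fit import *
c=snap('wrist','w21.png'); c=snap('top','t21.png')
fit('t21','bar',(.4225,.146),[73])
fit('t21','key',(.421,.262),[140])
fit('t21','key',(.4075,.3725),[74])
plan((.424,.145,.12),-16.5)
E
```

```text
['t21'] bar xy mm 422.7 145.7 yaw 73.6 IoU 0.898
['t21'] key xy mm 421.1 262.0 yaw 140.0 IoU 0.911
['t21'] key xy mm 407.8 372.4 yaw 73.6 IoU 0.916
t 33.00 pos [ 0.5325 -0.0468  0.1484] yaw -91.1 tilt 0.12,-0.27 F [ 0.4  0.7 -0.9] gap 0.701(64.5mm) q7 -1.58
n 14 need 13.1
[-0.45, 0.27, 0.06, 0.0, -0.0, -0.89, 1]
[-0.47, 0.22, 0.06, 0.0, -0.0, -0.89, 1]
[-0.49, 0.18, 0.07, 0.0, -0.0, -0.89, 1]
[-0.51, 0.13, 0.07, 0.0, -0.0, -0.89, 1]
[-0.52, 0.08, 0.07, 0.0, -0.0, -0.89, 1]
[-0.52, 0.04, 0.07, 0.0, -0.0, -0.89, 1]
[-0.52, -0.01, 0.07, 0.0, -0.0, -0.89, 1]
[-0.52, -0.06, 0.07, 0.0, -0.0, -0.89, 1]
[-0.51, -0.11, 0.07, 0.0, -0.0, -0.89, 1]
[-0.5, -0.16, 0.07, 0.0, -0.0, -0.89, 1]
[-0.48, -0.2, 0.07, 0.0, -0.0, -0.89, 1]
[-0.46, -0.25, 0.07, 0.0, -0.0, -0.89, 1]
[-0.44, -0.29, 0.07, 0.0, -0.0, -0.89, 1]
[-0.41, -0.33, 0.07, 0.0, -0.0, -0.89, 1]
```

View pics/w21.png

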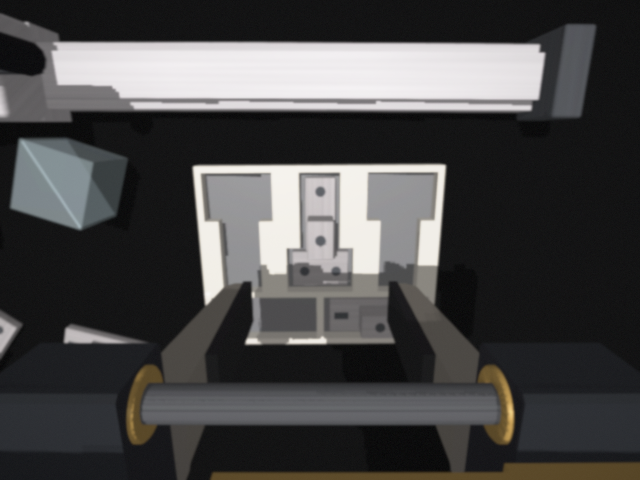

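Call:
{"op": "arm_command", "data": {"steps": [[[-0.5,0.3,0,0,0,-1,0.7],[-0.55,0.25,0,0,0,-1,0.7],[-0.55,0.2,0,0,0,-1,0.7],[-0.58,0.15,0,0,0,-1,0.7],[-0.58,0.08,0,0,0,-1,0.7],[-0.58,0.02,0,0,0,-1,0.7],[-0.58,-0.05,0.1,0,0,-1,0.7],[-0.56,-0.1,0.1,0,0,-1,0.7],[-0.55,-0.16,0.1,0,0,-1,0.7],[-0.5,-0.2,0.1,0,0,-1,0.7],[-0.4,-0.2,0.1,0,0,-0.9,0.7],[0,0,0,0,0,0,0.7]]]}}

```text
t: 34.2
position: [0.4237, 0.1164, 0.1253]
ee_rot: [3.07, -0.625, -0.01]
force: [0.5, 0.3, -0.4]
finger_gap: 0.699
```

```bash
python3 - <<'E'
from fit import *
c=snap('wrist','w22.png')
fit('w22','bar',(.4237,.145),[73.5])
plan((.4237,.145,.05),-16.5,n=6)
print(proj(c,[(.4237,.145,.03)]))
E
```

```text
['w22'] bar xy mm 423.2 144.2 yaw 74.0 IoU 0.876
t 34.25 pos [0.4244 0.1156 0.1255] yaw -23.2 tilt -0.43,-0.41 F [ 0.2 -0.4 -0.4] gap 0.695(63.9mm) q7 -0.88
n 6 need 2.8
[-0.07, -0.15, 0.42, 0.01, 0.01, -0.19, 1]
[-0.06, -0.15, 0.42, 0.01, 0.01, -0.19, 1]
[-0.06, -0.15, 0.42, 0.01, 0.01, -0.19, 1]
[-0.06, -0.15, 0.42, 0.01, 0.01, -0.19, 1]
[-0.06, -0.15, 0.42, 0.01, 0.01, -0.19, 1]
[-0.05, -0.16, 0.42, 0.01, 0.01, -0.19, 1]
[[304.70229041 208.65386711]]
```

View pics/w22.png

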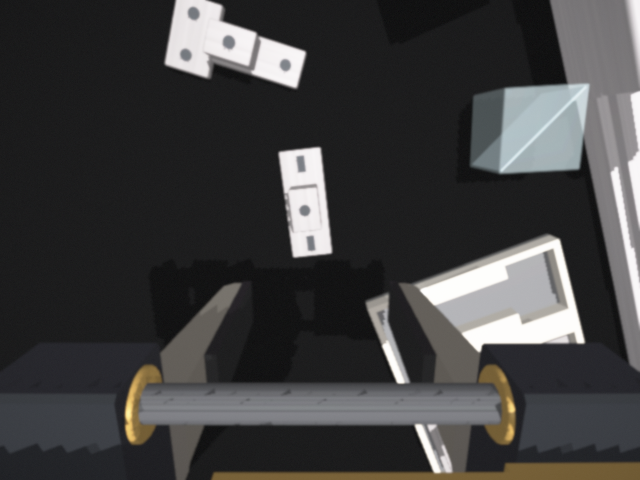

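Call:
{"op": "arm_command", "data": {"steps": [[[-0.07,-0.16,0.42,0,0,-0.2,0.6],[-0.07,-0.16,0.42,0,0,-0.2,0.6],[-0.06,-0.16,0.42,0,0,-0.2,0.6],[-0.06,-0.16,0.42,0,0,-0.2,0.6],[-0.06,-0.16,0.42,0,0,-0.2,0.6],[-0.05,-0.12,0.35,0,0,-0.15,0.6],[0,0,0,0,0,0,0.6]]]}}

```text
t: 34.95
position: [0.4241, 0.1443, 0.0437]
ee_rot: [3.1, -0.445, -0.012]
force: [-0.0, 0.4, -0.2]
finger_gap: 0.599
```

```bash
python3 - <<'E'
from fit import *
c=snap('wrist','w23.png')
plan((.4235,.1446,.0135),-16.2,n=4)
print(proj(c,[(.4235,.1446,.03)]))
E
```

```text
t 35.00 pos [0.4244 0.1442 0.0442] yaw -16.4 tilt -0.49,-0.47 F [-0.2  1.   0.6] gap 0.602(55.4mm) q7 -0.93
n 4 need 1.1
[-0.01, -0.0, 0.26, 0.02, 0.01, -0.01, 1]
[-0.01, -0.0, 0.26, 0.02, 0.01, -0.01, 1]
[-0.01, -0.0, 0.26, 0.02, 0.01, -0.01, 1]
[-0.01, -0.0, 0.26, 0.02, 0.01, -0.01, 1]
[[319.43282918 290.7353655 ]]
```

View pics/w23.png

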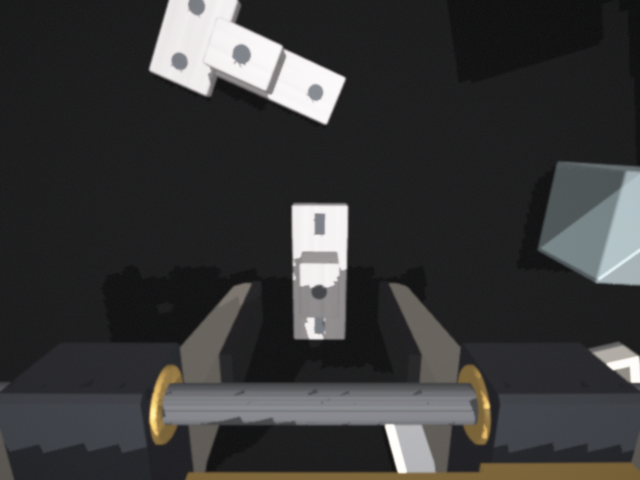

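Aligned (block hole at (319,292), predicted (319,291)). Descend, grip and lift.

Call:
{"op": "arm_command", "data": {"steps": [[[-0.01,0,0.28,0,0,0,0.5],[-0.01,0,0.28,0,0,0,0.5],[-0.01,0,0.27,0,0,0,0.5],[-0.01,0,0.15,0,0,0,0.5],[0,0,0,0,0,0,0.5]]]}}

```text
t: 35.5
position: [0.424, 0.1438, 0.0133]
ee_rot: [3.1, -0.449, -0.008]
force: [-0.1, -0.6, 0.0]
finger_gap: 0.502
```

Call:
{"op": "arm_command", "data": {"steps": [[[0,0,0,0,0,0,0.1],[0,0,0,0,0,0,0.1],[0,0,0,0,0,0,0.1],[0,0,0,0,0,0,0.1],[0,0,0,0,0,0,0.1],[0,0,-0.3,0,0,0,0.1],[0,0,-0.6,0,0,0,0.1],[0,0,-0.8,0,0,0,0.1],[0,0,-0.4,0,0,0,0.1],[0,0,0,0,0,0,0.1]]], "force": 35}}

```text
t: 36.5
position: [0.4238, 0.1442, 0.0803]
ee_rot: [3.1, -0.448, -0.009]
force: [0.5, -1.0, -2.8]
finger_gap: 0.214
```

```bash
python3 - <<'E'
from fit import *
c=snap('wrist','w24.png')
plan((.4588,.0012,.075),-0.85)
E
```

```text
t 36.55 pos [0.4236 0.144  0.0796] yaw -16.5 tilt -0.43,-0.49 F [ 0.4  0.5 -1.9] gap 0.215(19.8mm) q7 -0.90
n 6 need 5.2
[0.41, 0.71, 0.03, 0.02, 0.01, -0.43, 1]
[0.38, 0.72, 0.03, 0.02, 0.01, -0.43, 1]
[0.35, 0.74, 0.03, 0.02, 0.01, -0.43, 1]
[0.31, 0.75, 0.03, 0.02, 0.01, -0.43, 1]
[0.28, 0.77, 0.03, 0.02, 0.01, -0.43, 1]
[0.24, 0.78, 0.03, 0.02, 0.01, -0.43, 1]
```

View pics/w24.png

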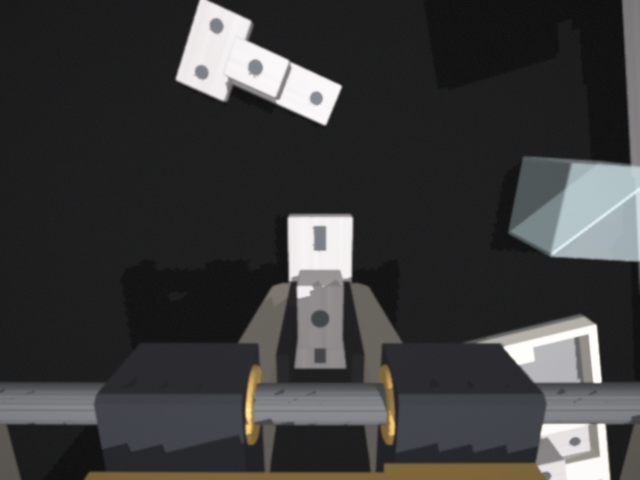

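Call:
{"op": "arm_command", "data": {"steps": [[[0.35,0.6,0,0,0,-0.43,0.1],[0.38,0.72,0,0,0,-0.43,0.1],[0.35,0.74,0,0,0,-0.43,0.1],[0.31,0.75,0,0,0,-0.43,0.1],[0.25,0.7,0,0,0,-0.43,0.1],[0.2,0.5,0,0,0,-0.4,0.1],[0.05,0.2,0,0,0,-0.1,0.1],[0,0,0,0,0,0,0.1]]]}}

```text
t: 37.35
position: [0.4557, 0.0053, 0.076]
ee_rot: [3.133, 0.006, -0.025]
force: [0.3, 0.6, -1.7]
finger_gap: 0.214
```

```bash
python3 - <<'E'
from h import *
plan((.4588,.0014,.05),-0.85,n=5)
E
```

```text
t 37.35 pos [0.4557 0.0053 0.076 ] yaw 0.2 tilt -0.90,-0.47 F [ 0.3  0.6 -1.7] gap 0.214(19.7mm) q7 -0.32
n 5 need 0.9
[0.02, 0.02, 0.17, 0.02, 0.03, 0.04, 1]
[0.02, 0.02, 0.17, 0.02, 0.03, 0.04, 1]
[0.02, 0.02, 0.17, 0.02, 0.03, 0.04, 1]
[0.02, 0.03, 0.17, 0.02, 0.03, 0.04, 1]
[0.02, 0.03, 0.17, 0.02, 0.03, 0.04, 1]
```

Call:
{"op": "arm_command", "data": {"steps": [[[0.02,0.03,0.17,0.02,0.03,0.04,0.1],[0.02,0.03,0.17,0.02,0.03,0.04,0.1],[0.02,0.03,0.17,0.02,0.03,0.04,0.1],[0.02,0.03,0.17,0.02,0.03,0.04,0.1],[0.02,0.03,0.15,0.02,0.03,0.02,0.1],[0,0,0,0,0,0,0.1]]]}}

```text
t: 37.95
position: [0.457, 0.0041, 0.0479]
ee_rot: [-3.137, 0.02, 0.002]
force: [-0.7, -0.3, -1.8]
finger_gap: 0.209
```

```bash
python3 - <<'E'
from h import *
c=snap('wrist','w25.png')
plan((.4588,.0014,.0185),-0.85,n=4)
E
```

```text
t 38.00 pos [0.4571 0.0042 0.0482] yaw -0.7 tilt -0.04,0.25 F [ 0.   0.5 -2. ] gap 0.212(19.5mm) q7 -0.35
n 4 need 1.0
[0.01, 0.02, 0.25, -0.01, 0.0, 0.01, 1]
[0.01, 0.02, 0.25, -0.01, 0.0, 0.01, 1]
[0.01, 0.02, 0.25, -0.01, 0.0, 0.01, 1]
[0.01, 0.02, 0.25, -0.01, 0.0, 0.01, 1]
```

View pics/w25.png

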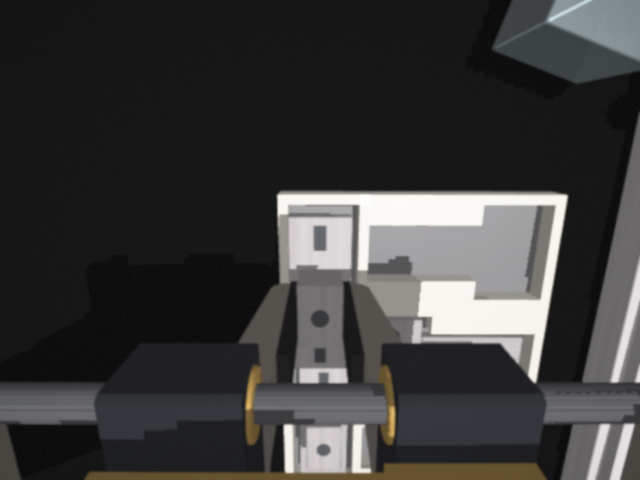

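```bash
python3 - <<'E'
from h import *
c=load('w25')
for p in [(277,193),(566,194),(289,206),(355,206),(320,206),(354,260),(286,260)]: print(onz(c,p,.016).round(4))
E
```

```text
[0.4351 0.0516 0.016 ]
[0.5852 0.0492 0.016 ]
[0.4411 0.0447 0.016 ]
[0.4756 0.0443 0.016 ]
[0.4573 0.0445 0.016 ]
[0.4754 0.0147 0.016 ]
[0.4385 0.0152 0.016 ]
```

Call:
{"op": "arm_command", "data": {"steps": [[[0.01,0.02,0.25,0,0,0,0.1],[0.01,0.02,0.25,0,0,0,0.1],[0.01,0.02,0.25,0,0,0,0.1],[0,0.02,0.15,0,0,0,0.1],[0,0,0.05,0,0,0,0.1],[0,0,0,0,0,0,0.1]]]}}

```text
t: 38.6
position: [0.4587, 0.002, 0.0177]
ee_rot: [-3.137, 0.02, -0.0]
force: [-1.7, -0.5, 6.2]
finger_gap: 0.215
```

```bash
python3 - <<'E'
from h import *
plan((.4578,.0014,.0175),-0.85,n=1)
E
```

```text
t 38.60 pos [0.4587 0.002  0.0177] yaw -0.7 tilt 0.01,0.24 F [-1.7 -0.5  6.2] gap 0.215(19.8mm) q7 -0.38
n 1 need 0.0
[-0.03, 0.02, 0.01, -0.04, -0.0, 0.02, 1]
```

Seated on the floor (6 N, z as expected). Release and rise.

Call:
{"op": "arm_command", "data": {"steps": [[[0,0,0,0,0,0,0.4],[0,0,0,0,0,0,0.4],[0,0,0,0,0,0,0.4],[0,0,-0.3,0,0,0,0.4],[0,0,-0.6,0,0,0,0.4],[0,0,-0.9,0,0,0,0.5],[0,0,-0.9,0,0,0,0.7],[0,0,-0.9,0,0,0,0.7],[0,0,-0.5,0,0,0,0.7]]]}}

```text
t: 39.5
position: [0.4578, 0.0021, 0.1464]
ee_rot: [-3.137, 0.017, 0.003]
force: [0.7, 0.7, -0.8]
finger_gap: 0.695
```

```bash
python3 - <<'E'
from fit import *
c=snap('wrist','w26.png'); c=snap('top','t26.png')
fit('t26','key',(.421,.262),[140])
fit('t26','key',(.4075,.3725),[74])
plan((.422,.261,.12),50)
E
```

```text
['t26'] key xy mm 420.7 262.4 yaw 140.3 IoU 0.912
['t26'] key xy mm 408.0 372.5 yaw 73.7 IoU 0.920
t 39.60 pos [0.4587 0.0019 0.1464] yaw -0.6 tilt 0.01,0.25 F [-1.6  0.2 -0.6] gap 0.700(64.4mm) q7 -0.23
n 10 need 9.2
[-0.13, -0.86, 0.09, -0.0, -0.0, -0.84, 1]
[-0.06, -0.87, 0.09, -0.0, -0.0, -0.84, 1]
[0.02, -0.87, 0.09, -0.0, -0.0, -0.84, 1]
[0.1, -0.87, 0.09, -0.0, -0.0, -0.84, 1]
[0.17, -0.85, 0.09, -0.0, -0.0, -0.84, 1]
[0.25, -0.84, 0.09, -0.0, -0.0, -0.84, 1]
[0.32, -0.81, 0.09, -0.0, -0.0, -0.84, 1]
[0.39, -0.78, 0.09, -0.0, -0.0, -0.84, 1]
[0.46, -0.74, 0.09, -0.0, -0.0, -0.84, 1]
[0.52, -0.7, 0.09, -0.0, -0.0, -0.84, 1]
```

View pics/w26.png

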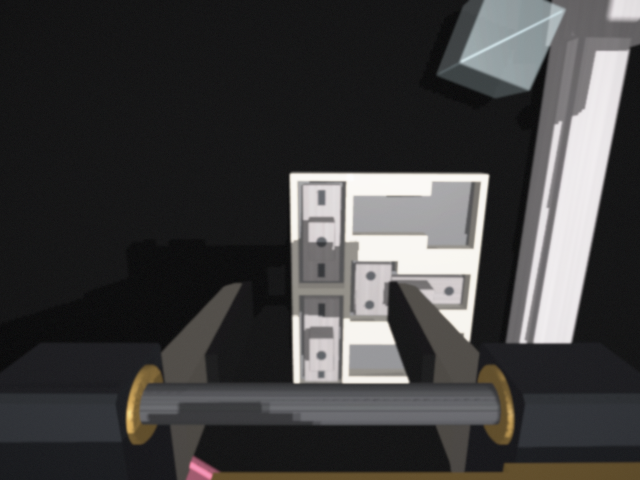

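Call:
{"op": "arm_command", "data": {"steps": [[[-0.13,-0.7,0.05,0,0,-0.84,0.7],[-0.06,-0.87,0.05,0,0,-0.84,0.7],[0.02,-0.87,0.05,0,0,-0.84,0.7],[0.1,-0.87,0.05,0,0,-0.84,0.7],[0.17,-0.85,0.05,0,0,-0.84,0.7],[0.25,-0.84,0.05,0,0,-0.84,0.7],[0.32,-0.8,0.05,0,0,-0.84,0.7],[0.39,-0.78,0.05,0,0,-0.84,0.7],[0.4,-0.6,0,0,0,-0.84,0.7],[0.25,-0.35,0,0,0,-0.5,0.7],[0,0,0,0,0,0,0.7]]]}}

```text
t: 40.7
position: [0.4156, 0.2434, 0.1278]
ee_rot: [-2.848, -1.313, 0.013]
force: [0.1, -0.3, 0.2]
finger_gap: 0.7
```

```bash
python3 - <<'E'
from fit import *
c=snap('wrist','w27.png')
fit('w27','key',(.422,.2613),[140])
plan((.422,.2613,.05),50.3,n=6)
print(proj(c,[(.422,.2613,.03)]))
E
```

```text
['w27'] key xy mm 422.1 259.4 yaw 139.7 IoU 0.595
t 40.75 pos [0.4159 0.2422 0.1276] yaw 49.4 tilt -0.57,0.04 F [1.  0.4 0.1] gap 0.699(64.3mm) q7 -0.04
n 6 need 2.8
[0.11, -0.04, 0.43, -0.01, 0.01, -0.03, 1]
[0.1, -0.04, 0.43, -0.01, 0.01, -0.03, 1]
[0.1, -0.04, 0.43, -0.01, 0.01, -0.03, 1]
[0.1, -0.04, 0.43, -0.01, 0.01, -0.03, 1]
[0.1, -0.04, 0.43, -0.01, 0.01, -0.03, 1]
[0.1, -0.04, 0.43, -0.01, 0.01, -0.03, 1]
[[345.19606957 237.63207276]]
```

View pics/w27.png

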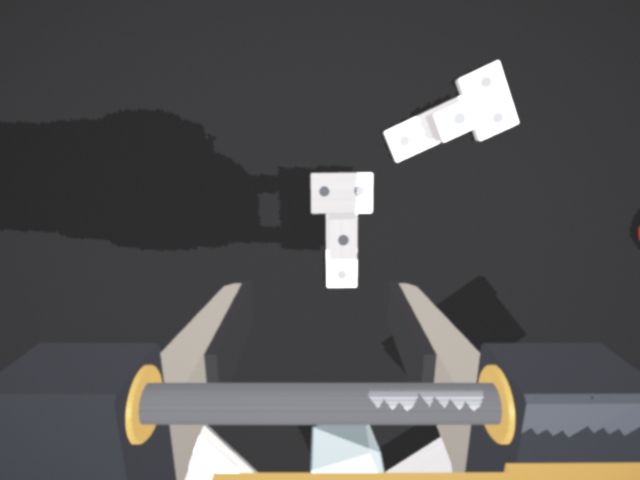

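Call:
{"op": "arm_command", "data": {"steps": [[[0.1,-0.03,0.43,0,0,-0.03,0.6],[0.1,-0.03,0.43,0,0,-0.03,0.6],[0.1,-0.03,0.43,0,0,-0.03,0.6],[0.1,-0.03,0.43,0,0,-0.03,0.6],[0.1,-0.03,0.43,0,0,0,0.6],[0.05,-0.03,0.35,0,0,0,0.6],[0,0,0,0,0,0,0.6]]]}}

```text
t: 41.45
position: [0.4227, 0.254, 0.0437]
ee_rot: [-2.85, -1.316, 0.021]
force: [-0.9, -0.2, 0.5]
finger_gap: 0.6
```

```bash
python3 - <<'E'
from fit import *
print(onz(load('w27'),(343,240),.03))
c=snap('wrist','w28.png')
plan((.4220,.2602,.0135),50.0,n=4)
print(proj(c,[(.4220,.2602,.03)]))
E
```

```text
[0.42232452 0.25900994 0.03      ]
t 41.50 pos [0.4229 0.2541 0.0443] yaw 49.6 tilt -0.69,-0.20 F [-0.6 -0.1 -0.1] gap 0.602(55.4mm) q7 -0.16
n 4 need 1.1
[0.04, -0.04, 0.26, -0.02, 0.02, -0.02, 1]
[0.04, -0.04, 0.26, -0.02, 0.02, -0.02, 1]
[0.03, -0.04, 0.26, -0.02, 0.02, -0.02, 1]
[0.03, -0.04, 0.26, -0.02, 0.02, -0.02, 1]
[[328.18461804 283.07111801]]
```

View pics/w28.png

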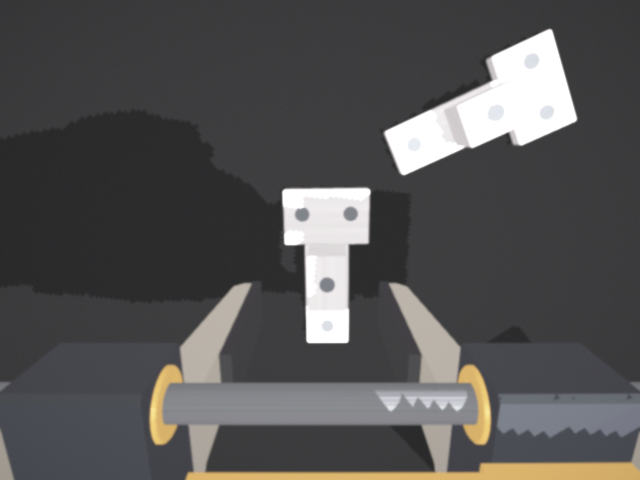

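Call:
{"op": "arm_command", "data": {"steps": [[[0.04,-0.04,0.28,0,0.02,0,0.5],[0.04,-0.04,0.28,0,0.02,0,0.5],[0.04,-0.03,0.27,0,0.02,0,0.5],[0.02,-0.03,0.15,0,0.02,0,0.5],[0,0,0,0,0,0,0.5]]]}}

```text
t: 42.0
position: [0.4229, 0.2611, 0.0134]
ee_rot: [-2.847, -1.315, 0.003]
force: [-0.1, 0.2, 0.0]
finger_gap: 0.499
```

```bash
python3 - <<'E'
from fit import *
plan((.4220,.2597,.0135),50.0,n=1)
E
```

```text
t 42.00 pos [0.4229 0.2611 0.0134] yaw 49.6 tilt -0.22,0.26 F [-0.1  0.2  0. ] gap 0.499(45.9mm) q7 -0.22
n 1 need 0.1
[-0.05, 0.01, -0.0, -0.06, -0.01, -0.07, 1]
```

Call:
{"op": "arm_command", "data": {"steps": [[[-0.03,0.01,0,0,0,-0.05,0.1],[0,0,0,0,0,0,0.1],[0,0,0,0,0,0,0.1],[0,0,0,0,0,0,0.1],[0,0,0,0,0,0,0.1],[0,0,-0.3,0,0,0,0.1],[0,0,-0.6,0,0,0,0.1],[0,0,-0.8,0,0,0,0.1],[0,0,-0.4,0,0,0,0.1],[0,0,0,0,0,0,0.1]]], "force": 35}}

```text
t: 43.0
position: [0.422, 0.259, 0.0796]
ee_rot: [-2.843, -1.323, 0.005]
force: [0.8, -0.3, -3.0]
finger_gap: 0.213
```

```bash
python3 - <<'E'
from fit import *
c=snap('wrist','w29.png')
plan((.50,-.0,.085),-30)
E
```

```text
t 43.05 pos [0.4218 0.2588 0.0789] yaw 49.9 tilt -0.35,0.17 F [-0.3 -0.5 -2.7] gap 0.214(19.7mm) q7 -0.12
n 15 need 14.0
[-0.33, 0.5, -0.02, -0.0, 0.0, 0.89, 1]
[-0.28, 0.53, -0.02, -0.0, 0.0, 0.89, 1]
[-0.23, 0.56, -0.02, -0.0, 0.0, 0.89, 1]
[-0.18, 0.57, -0.02, -0.0, 0.0, 0.89, 1]
[-0.12, 0.59, -0.02, -0.0, 0.0, 0.89, 1]
[-0.07, 0.6, -0.02, -0.0, 0.0, 0.89, 1]
[-0.01, 0.6, -0.02, -0.0, 0.0, 0.89, 1]
[0.04, 0.6, -0.02, -0.0, 0.0, 0.89, 1]
[0.1, 0.59, -0.02, -0.0, 0.0, 0.89, 1]
[0.15, 0.58, -0.02, -0.0, 0.0, 0.89, 1]
[0.21, 0.56, -0.01, -0.0, 0.0, 0.89, 1]
[0.26, 0.54, -0.01, -0.0, 0.0, 0.89, 1]
[0.31, 0.52, -0.01, -0.0, 0.0, 0.89, 1]
[0.35, 0.48, -0.01, -0.0, 0.0, 0.89, 1]
[0.4, 0.45, -0.01, -0.0, 0.0, 0.89, 1]
```

View pics/w29.png

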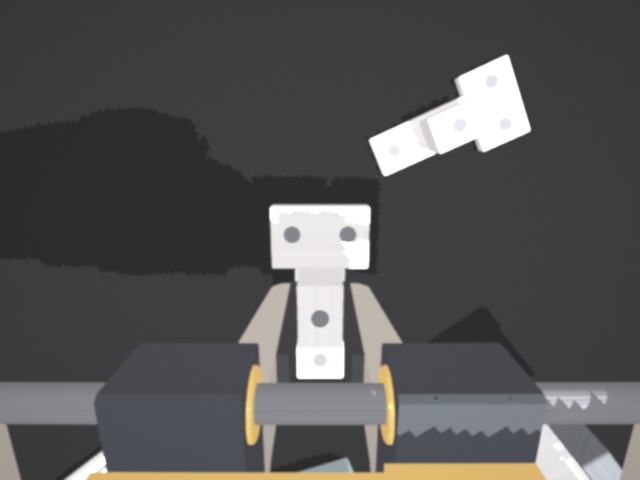

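Call:
{"op": "arm_command", "data": {"steps": [[[-0.3,0.45,0,0,0,0.9,0.1],[-0.28,0.53,0,0,0,0.9,0.1],[-0.23,0.56,0,0,0,0.9,0.1],[-0.18,0.57,0,0,0,0.9,0.1],[-0.12,0.59,0,0,0,0.9,0.1],[-0.07,0.6,0,0,0,0.9,0.1],[0,0.6,0,0,0,0.9,0.1],[0.04,0.6,0,0,0,0.9,0.1],[0.1,0.6,0,0,0,0.9,0.1],[0.15,0.58,0,0,0,0.9,0.1],[0.2,0.56,0,0,0,0.9,0.1],[0.26,0.54,0,0,0,0.9,0.1]]]}}

```text
t: 44.25
position: [0.4721, 0.0437, 0.0671]
ee_rot: [3.102, -0.469, -0.036]
force: [-0.2, 0.5, -3.2]
finger_gap: 0.213
```

```bash
python3 - <<'E'
from fit import *
plan((.5300,-.1108,.08),-90.85)
E
```

```text
t 44.25 pos [0.4721 0.0437 0.0671] yaw -17.2 tilt -1.35,-0.01 F [-0.2  0.5 -3.2] gap 0.213(19.6mm) q7 -0.65
n 13 need 12.9
[0.26, 0.33, -0.04, 0.02, 0.01, 0.94, 1]
[0.29, 0.31, -0.04, 0.02, 0.01, 0.94, 1]
[0.32, 0.28, -0.04, 0.02, 0.01, 0.94, 1]
[0.34, 0.24, -0.04, 0.02, 0.01, 0.94, 1]
[0.37, 0.21, -0.04, 0.02, 0.01, 0.94, 1]
[0.39, 0.17, -0.04, 0.02, 0.01, 0.94, 1]
[0.4, 0.13, -0.04, 0.02, 0.01, 0.94, 1]
[0.41, 0.09, -0.04, 0.02, 0.01, 0.94, 1]
[0.42, 0.05, -0.04, 0.02, 0.01, 0.94, 1]
[0.42, 0.01, -0.04, 0.02, 0.01, 0.94, 1]
[0.42, -0.03, -0.03, 0.02, 0.01, 0.94, 1]
[0.42, -0.07, -0.03, 0.02, 0.01, 0.94, 1]
[0.41, -0.11, -0.03, 0.02, 0.01, 0.94, 1]
```

Call:
{"op": "arm_command", "data": {"steps": [[[0.26,0.33,-0.1,0.02,0,0.95,0.1],[0.29,0.31,-0.1,0.02,0,0.95,0.1],[0.32,0.28,-0.1,0.02,0,0.95,0.1],[0.34,0.24,-0.05,0.02,0,0.95,0.1],[0.37,0.21,-0.05,0.02,0,0.95,0.1],[0.39,0.17,-0.05,0.02,0,0.95,0.1],[0.4,0.13,-0.05,0.02,0,0.95,0.1],[0.41,0.09,-0.05,0.02,0,0.95,0.1],[0.42,0.05,-0.05,0.02,0,0.95,0.1],[0.42,0,-0.05,0.02,0,0.95,0.1],[0.42,-0.03,-0.05,0.02,0,0.9,0.1],[0.3,-0.05,0,0,0,0.6,0.1]]]}}

```text
t: 45.45
position: [0.5132, -0.1051, 0.0734]
ee_rot: [2.285, -2.137, -0.045]
force: [0.8, 0.1, -2.8]
finger_gap: 0.211
```

```bash
python3 - <<'E'
from fit import *
plan((.5300,-.1108,.05),-90.85,n=6)
E
```

```text
t 45.45 pos [ 0.5132 -0.1051  0.0734] yaw -86.2 tilt -1.69,0.58 F [ 0.8  0.1 -2.8] gap 0.211(19.4mm) q7 -1.35
n 6 need 1.0
[0.04, -0.09, 0.13, 0.05, 0.02, 0.13, 1]
[0.04, -0.09, 0.13, 0.05, 0.02, 0.13, 1]
[0.04, -0.09, 0.13, 0.05, 0.02, 0.13, 1]
[0.03, -0.09, 0.13, 0.05, 0.02, 0.13, 1]
[0.03, -0.09, 0.13, 0.05, 0.02, 0.13, 1]
[0.03, -0.09, 0.13, 0.05, 0.02, 0.13, 1]
```

Call:
{"op": "arm_command", "data": {"steps": [[[0.03,-0.1,0.1,0.06,0.02,0.13,0.1],[0.03,-0.1,0.12,0.06,0.02,0.13,0.1],[0.03,-0.1,0.12,0.06,0.02,0.13,0.1],[0.02,-0.1,0.12,0.06,0.02,0.13,0.1],[0.02,-0.1,0.12,0.05,0.02,0.13,0.1],[0.02,-0.08,0.1,0,0,0.1,0.1],[0,0,0,0,0,0,0.1]]]}}

```text
t: 46.15
position: [0.5294, -0.1076, 0.0475]
ee_rot: [2.205, -2.235, -0.003]
force: [0.8, 0.2, -1.9]
finger_gap: 0.214
```

```bash
python3 - <<'E'
from fit import *
c=snap('wrist','w30.png')
plan((.5300,-.1108,.0175),-90.85,n=4)
E
```

```text
t 46.20 pos [ 0.5293 -0.1075  0.0476] yaw -90.8 tilt -0.14,0.02 F [-0.   0.8 -2.5] gap 0.212(19.5mm) q7 -1.42
n 4 need 1.1
[0.03, -0.01, 0.25, 0.01, 0.0, 0.0, 1]
[0.03, -0.01, 0.25, 0.01, 0.0, 0.0, 1]
[0.03, -0.01, 0.25, 0.01, 0.0, 0.0, 1]
[0.03, -0.01, 0.25, 0.01, 0.0, 0.0, 1]
```

View pics/w30.png

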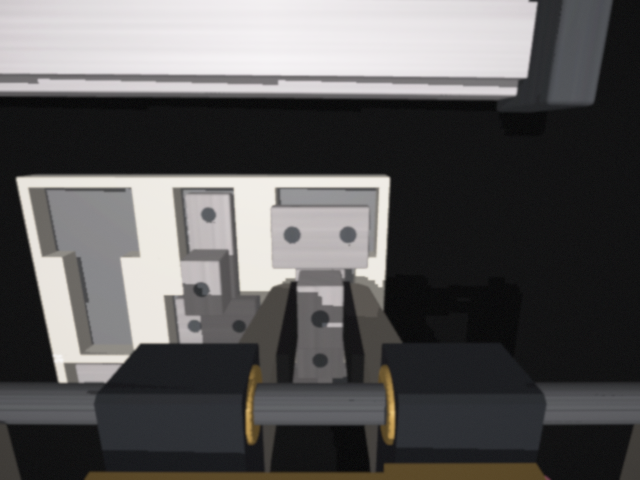

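```bash
python3 - <<'E'
from h import *
c=load('w30')
for p in [(276,187),(380,187),(328,187),(389,176),(19,177)]: print(onz(c,p,.016).round(4))
E
```

```text
[ 0.5793 -0.0852  0.016 ]
[ 0.5786 -0.1387  0.016 ]
[ 0.5789 -0.1119  0.016 ]
[ 0.5841 -0.1431  0.016 ]
[0.5864 0.0466 0.016 ]
```

Call:
{"op": "arm_command", "data": {"steps": [[[0.03,-0.01,0.25,0,0,0,0.1],[0.03,-0.01,0.25,0,0,0,0.1],[0.03,0,0.25,0,0,0,0.1],[0.03,0,0.15,0,0,0,0.1],[0,0,0.05,0,0,0,0.1],[0,0,0,0,0,0,0.1]]]}}

```text
t: 46.8
position: [0.5301, -0.1117, 0.018]
ee_rot: [2.206, -2.235, -0.003]
force: [-0.6, 0.8, 0.6]
finger_gap: 0.212
```

```bash
python3 - <<'E'
from h import *
plan((.530,-.111,.0175),-90.85,n=1)
E
```

```text
t 46.80 pos [ 0.5301 -0.1117  0.018 ] yaw -90.8 tilt -0.12,0.02 F [-0.6  0.8  0.6] gap 0.212(19.5mm) q7 -1.41
n 1 need 0.0
[-0.02, 0.0, 0.02, 0.02, 0.0, 0.02, 1]
```

Call:
{"op": "arm_command", "data": {"steps": [[[0,0,0,0,0,0,0.4],[0,0,0,0,0,0,0.4],[0,0,0,0,0,0,0.4],[0,0,-0.3,0,0,0,0.4],[0,0,-0.6,0,0,0,0.4],[0,0,-0.9,0,0,0,0.5],[0,0,-0.9,0,0,0,0.7],[0,0,-0.9,0,0,0,0.7],[0,0,-0.5,0,0,0,0.7]]]}}

```text
t: 47.7
position: [0.5299, -0.1119, 0.1466]
ee_rot: [2.205, -2.235, -0.004]
force: [1.7, -0.1, 0.1]
finger_gap: 0.694
```

```bash
python3 - <<'E'
from fit import *
c=snap('wrist','w31.png'); c=snap('top','t31.png')
fit('t31','key',(.4075,.3725),[74])
plan((.42,.20,.14),-30)
E
```

```text
['t31'] key xy mm 408.3 372.1 yaw 74.2 IoU 0.918
t 47.80 pos [ 0.5308 -0.1121  0.1467] yaw -90.8 tilt -0.04,0.01 F [0.5 0.8 0.8] gap 0.698(64.2mm) q7 -1.42
n 12 need 11.6
[-0.86, 0.32, 0.02, 0.0, 0.0, -0.84, 1]
[-0.89, 0.24, 0.02, 0.0, 0.0, -0.84, 1]
[-0.91, 0.16, 0.02, 0.0, 0.0, -0.84, 1]
[-0.92, 0.08, 0.02, 0.0, 0.0, -0.84, 1]
[-0.92, 0.0, 0.02, 0.0, 0.0, -0.84, 1]
[-0.92, -0.08, 0.02, 0.0, 0.0, -0.84, 1]
[-0.91, -0.16, 0.02, 0.0, 0.0, -0.84, 1]
[-0.89, -0.24, 0.02, 0.0, 0.0, -0.84, 1]
[-0.86, -0.32, 0.02, 0.0, 0.0, -0.84, 1]
[-0.83, -0.39, 0.02, 0.0, 0.0, -0.84, 1]
[-0.79, -0.46, 0.02, 0.0, 0.0, -0.84, 1]
[-0.75, -0.53, 0.02, 0.0, 0.0, -0.84, 1]
```

View pics/w31.png

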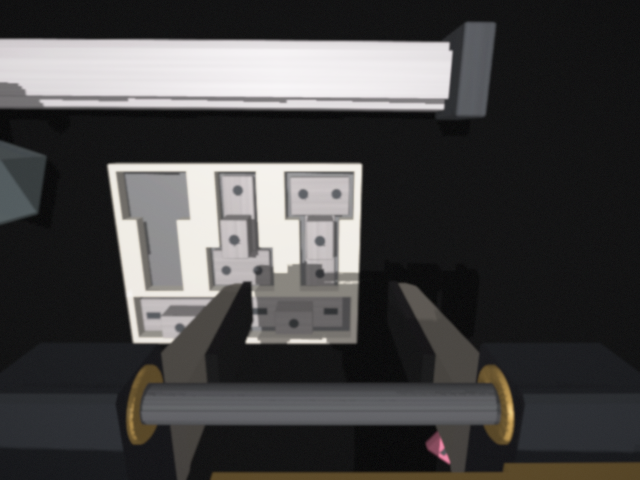

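View pics/t31.png

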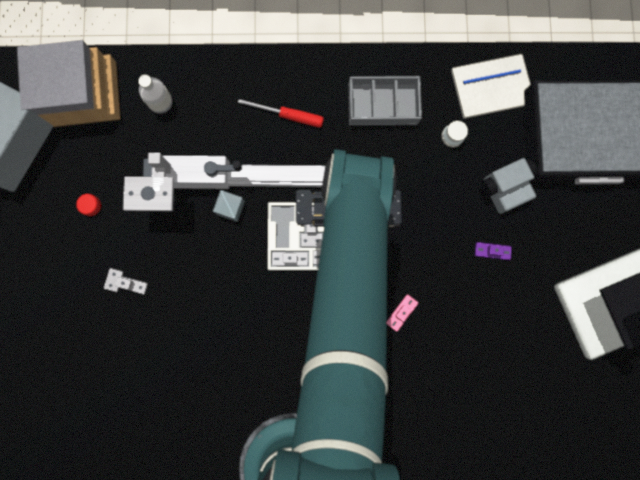

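Call:
{"op": "arm_command", "data": {"steps": [[[-0.7,0.3,0,0,0,-0.84,0.7],[-0.88,0.24,0,0,0,-0.84,0.7],[-0.9,0.16,0,0,0,-0.84,0.7],[-0.9,0.08,0,0,0,-0.84,0.7],[-0.9,0,0,0,0,-0.84,0.7],[-0.9,-0.08,0,0,0,-0.84,0.7],[-0.9,-0.16,0,0,0,-0.84,0.7],[-0.89,-0.24,0,0,0,-0.84,0.7],[-0.86,-0.32,0,0,0,-0.84,0.7],[-0.83,-0.39,0,0,0,-0.84,0.7],[-0.79,-0.46,0,0,0,-0.84,0.7],[-0.75,-0.53,0,0,0,-0.8,0.7]]]}}

```text
t: 49.0
position: [0.3944, 0.2101, 0.1407]
ee_rot: [3.056, -0.705, -0.017]
force: [0.0, -0.8, 0.4]
finger_gap: 0.7
```

```bash
python3 - <<'E'
from fit import *
plan((.4085,.3715,.13),-16)
E
```

```text
t 49.00 pos [0.3944 0.2101 0.1407] yaw -26.0 tilt -0.69,-0.15 F [ 0.  -0.8  0.4] gap 0.700(64.4mm) q7 -1.13
n 6 need 5.7
[-0.32, -0.84, 0.06, 0.01, 0.02, -0.28, 1]
[-0.3, -0.85, 0.06, 0.01, 0.02, -0.28, 1]
[-0.27, -0.86, 0.06, 0.01, 0.02, -0.28, 1]
[-0.25, -0.87, 0.06, 0.01, 0.02, -0.28, 1]
[-0.22, -0.87, 0.06, 0.01, 0.02, -0.28, 1]
[-0.2, -0.88, 0.06, 0.01, 0.02, -0.28, 1]
```

Call:
{"op": "arm_command", "data": {"steps": [[[-0.32,-0.8,0.05,0,0.02,-0.28,0.7],[-0.3,-0.85,0.05,0,0.02,-0.28,0.7],[-0.27,-0.86,0.05,0,0.02,-0.28,0.7],[-0.25,-0.86,0.05,0,0.02,-0.28,0.7],[-0.2,-0.6,0.05,0,0.02,-0.28,0.7],[-0.1,-0.3,0,0,0,-0.2,0.7],[0,0,0,0,0,0,0.7]]]}}

```text
t: 49.7
position: [0.3845, 0.3591, 0.1283]
ee_rot: [3.109, -0.374, -0.015]
force: [-0.6, 0.3, 0.4]
finger_gap: 0.701
```

```bash
python3 - <<'E'
from fit import *
c=snap('wrist','w32.png')
fit('w32','key',(.4085,.3715),[74])
plan((.4085,.3713,.05),-16,n=6)
print(proj(c,[(.4085,.3713,.03)]))
E
```

```text
['w32'] key xy mm 409.0 371.0 yaw 74.3 IoU 0.823
t 49.75 pos [0.3846 0.3582 0.1282] yaw -13.8 tilt -0.64,-0.54 F [-0.4 -0.3  0.3] gap 0.702(64.6mm) q7 -1.25
n 6 need 2.9
[0.12, -0.11, 0.43, 0.02, 0.01, 0.06, 1]
[0.11, -0.11, 0.43, 0.02, 0.01, 0.06, 1]
[0.11, -0.11, 0.43, 0.02, 0.01, 0.06, 1]
[0.11, -0.11, 0.43, 0.02, 0.01, 0.06, 1]
[0.11, -0.11, 0.43, 0.02, 0.01, 0.06, 1]
[0.11, -0.11, 0.43, 0.02, 0.01, 0.06, 1]
[[350.5923357  220.08327055]]
```

View pics/w32.png

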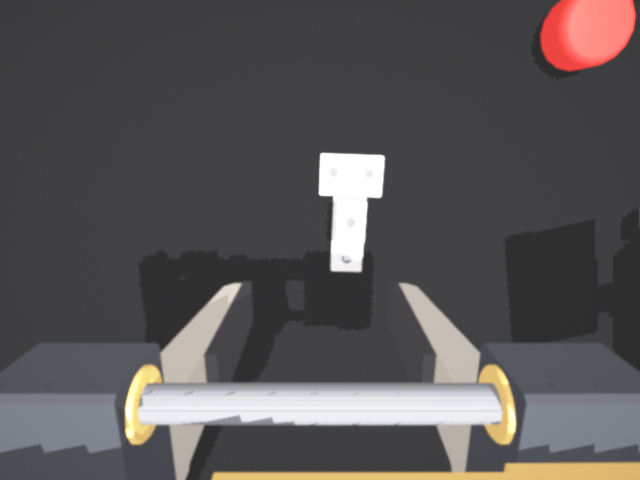

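Call:
{"op": "arm_command", "data": {"steps": [[[0.12,-0.11,0.43,0,0,0.07,0.6],[0.12,-0.11,0.43,0,0,0.06,0.6],[0.12,-0.11,0.43,0,0,0.06,0.6],[0.12,-0.11,0.43,0,0,0.06,0.6],[0.11,-0.11,0.43,0,0,0.05,0.6],[0.1,-0.08,0.35,0,0,0,0.6],[0,0,0,0,0,0,0.6]]]}}

```text
t: 50.45
position: [0.4115, 0.3657, 0.0443]
ee_rot: [3.095, -0.438, -0.016]
force: [0.8, -0.9, 0.2]
finger_gap: 0.6
```

```bash
python3 - <<'E'
from fit import *
c=snap('wrist','w33.png')
plan((.4087,.3708,.0135),-15.8,n=4)
print(proj(c,[(.4087,.3708,.03)]))
E
```

```text
t 50.50 pos [0.4114 0.3659 0.0449] yaw -16.1 tilt -0.70,-0.79 F [ 1.  -0.6  0.1] gap 0.598(55.1mm) q7 -1.32
n 4 need 1.1
[-0.03, -0.04, 0.26, 0.04, 0.02, -0.01, 1]
[-0.03, -0.04, 0.26, 0.04, 0.02, -0.01, 1]
[-0.03, -0.03, 0.26, 0.04, 0.02, -0.01, 1]
[-0.03, -0.03, 0.26, 0.04, 0.02, -0.01, 1]
[[312.56961653 282.76091328]]
```

View pics/w33.png

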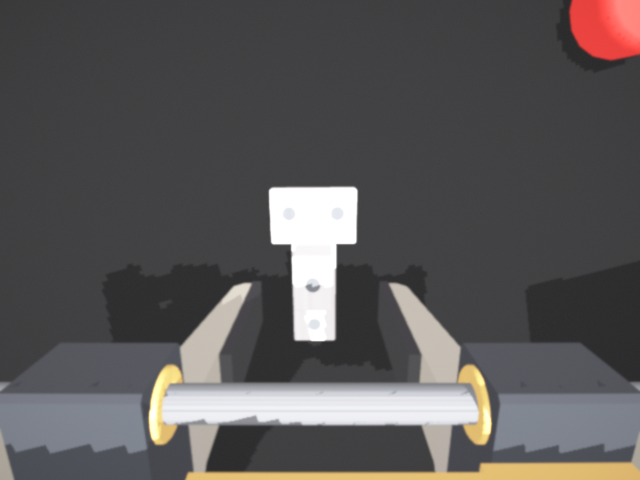

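Call:
{"op": "arm_command", "data": {"steps": [[[-0.03,-0.03,0.28,0.04,0.02,0,0.5],[-0.03,-0.03,0.28,0.04,0.02,0,0.5],[-0.03,-0.03,0.28,0.04,0.02,0,0.5],[-0.02,-0.02,0.15,0.04,0.02,0,0.5],[0,0,0,0,0,0,0.5]]]}}

```text
t: 51.0
position: [0.4086, 0.3709, 0.0139]
ee_rot: [-3.108, 0.438, -0.004]
force: [-0.2, -0.1, -0.1]
finger_gap: 0.499
```

```bash
python3 - <<'E'
from fit import *
plan((.4087,.3706,.0135),-15.8,n=1)
E
```

```text
t 51.00 pos [0.4086 0.3709 0.0139] yaw -16.0 tilt 0.17,0.16 F [-0.2 -0.1 -0.1] gap 0.499(46.0mm) q7 -1.36
n 1 need 0.1
[0.01, 0.01, 0.01, -0.03, -0.02, -0.04, 1]
```

Call:
{"op": "arm_command", "data": {"steps": [[[0,0,0.01,0,0,0,0.1],[0,0,0,0,0,0,0.1],[0,0,0,0,0,0,0.1],[0,0,0,0,0,0,0.1],[0,0,0,0,0,0,0.1],[0,0,-0.3,0,0,0,0.1],[0,0,-0.6,0,0,0,0.1],[0,0,-0.8,0,0,0,0.1],[0,0,-0.5,0,0,0,0.1],[0,0,0,0,0,0,0.1]]], "force": 35}}

```text
t: 52.0
position: [0.4078, 0.3701, 0.0831]
ee_rot: [-3.109, 0.438, -0.002]
force: [0.7, -0.2, -2.6]
finger_gap: 0.214
```

```bash
python3 - <<'E'
from fit import *
c=snap('wrist','w34.png')
plan((.43,.08,.09),-45,n=12)
E
```

```text
t 52.05 pos [0.4075 0.3696 0.0822] yaw -16.0 tilt 0.04,0.03 F [-0.2  1.2 -2. ] gap 0.217(20.0mm) q7 -1.31
n 12 need 10.2
[0.28, 0.76, -0.02, -0.0, -0.0, 0.4, 1]
[0.31, 0.74, -0.02, -0.0, -0.0, 0.4, 1]
[0.34, 0.73, -0.02, -0.0, -0.0, 0.4, 1]
[0.38, 0.71, -0.02, -0.0, -0.0, 0.4, 1]
[0.41, 0.7, -0.02, -0.0, -0.0, 0.4, 1]
[0.43, 0.68, -0.02, -0.0, -0.0, 0.4, 1]
[0.46, 0.66, -0.02, -0.0, -0.0, 0.4, 1]
[0.49, 0.64, -0.02, -0.0, -0.0, 0.4, 1]
[0.52, 0.62, -0.02, -0.0, -0.0, 0.4, 1]
[0.54, 0.6, -0.02, -0.0, -0.0, 0.4, 1]
[0.57, 0.57, -0.02, -0.0, -0.0, 0.4, 1]
[0.59, 0.55, -0.02, -0.0, -0.0, 0.4, 1]
```

View pics/w34.png

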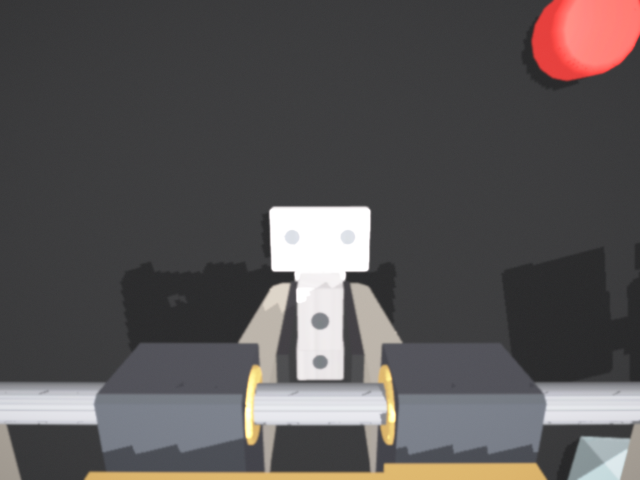

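Call:
{"op": "arm_command", "data": {"steps": [[[0.25,0.6,-0.05,0,0,0.5,0.1],[0.31,0.74,-0.05,0,0,0.5,0.1],[0.36,0.73,-0.05,0,0,0.5,0.1],[0.4,0.71,-0.05,0,0,0.5,0.1],[0.44,0.69,-0.05,0,0,0.5,0.1],[0.47,0.66,-0.05,0,0,0.5,0.1],[0.5,0.63,0,0,0,0.5,0.1],[0.54,0.6,0,0,0,0.5,0.1],[0.57,0.57,0,0,0,0.5,0.1],[0.6,0.54,0,0,0,0.5,0.1],[0.62,0.5,0,0,0,0.5,0.1],[0.5,0.3,0,0,0,0.5,0.1]]]}}

```text
t: 53.25
position: [0.4165, 0.0651, 0.0835]
ee_rot: [2.771, -1.442, -0.018]
force: [0.2, 0.9, -2.6]
finger_gap: 0.214
```

```bash
python3 - <<'E'
from fit import *
plan((.5325,.0172,.085),-90.85)
E
```

```text
t 53.25 pos [0.4165 0.0651 0.0835] yaw -55.0 tilt -1.06,-0.64 F [ 0.2  0.9 -2.6] gap 0.214(19.7mm) q7 -1.30
n 7 need 6.3
[0.5, -0.32, -0.01, 0.03, -0.01, 0.85, 1]
[0.47, -0.36, -0.01, 0.03, -0.01, 0.85, 1]
[0.44, -0.41, -0.01, 0.03, -0.01, 0.85, 1]
[0.4, -0.44, -0.01, 0.03, -0.01, 0.85, 1]
[0.36, -0.48, -0.01, 0.03, -0.01, 0.85, 1]
[0.32, -0.51, -0.01, 0.03, -0.01, 0.85, 1]
[0.27, -0.53, -0.01, 0.03, -0.01, 0.85, 1]
```

Call:
{"op": "arm_command", "data": {"steps": [[[0.45,-0.3,0,0.03,0,0.85,0.1],[0.45,-0.36,0,0.03,0,0.85,0.1],[0.42,-0.41,0,0.03,0,0.85,0.1],[0.38,-0.44,0,0.03,0,0.85,0.1],[0.33,-0.48,0,0.03,0,0.85,0.1],[0.28,-0.5,0,0.03,0,0.85,0.1],[0.2,-0.4,0,0.03,0,0.7,0.1],[0,0,0,0,0,0,0.1]]]}}

```text
t: 54.05
position: [0.5225, 0.009, 0.0779]
ee_rot: [2.161, -2.264, 0.003]
force: [-0.2, -0.4, -1.6]
finger_gap: 0.215
```

```bash
python3 - <<'E'
from fit import *
plan((.5325,.0172,.05),-90.85,n=6)
E
```

```text
t 54.05 pos [0.5225 0.009  0.0779] yaw -92.7 tilt -0.43,-0.53 F [-0.2 -0.4 -1.6] gap 0.215(19.7mm) q7 -1.71
n 6 need 1.1
[-0.05, -0.05, 0.15, 0.01, -0.02, -0.05, 1]
[-0.05, -0.05, 0.15, 0.01, -0.02, -0.05, 1]
[-0.05, -0.05, 0.15, 0.01, -0.02, -0.05, 1]
[-0.05, -0.05, 0.15, 0.01, -0.02, -0.05, 1]
[-0.05, -0.05, 0.15, 0.01, -0.02, -0.05, 1]
[-0.05, -0.05, 0.15, 0.01, -0.02, -0.05, 1]
```

Call:
{"op": "arm_command", "data": {"steps": [[[-0.05,-0.06,0.15,0.02,-0.02,-0.06,0.1],[-0.05,-0.06,0.15,0.02,-0.02,-0.06,0.1],[-0.05,-0.06,0.15,0.02,-0.02,-0.06,0.1],[-0.05,-0.06,0.15,0.02,-0.02,-0.06,0.1],[-0.05,-0.06,0.15,0,-0.02,-0.06,0.1],[-0.04,-0.04,0.1,0,0,0,0.1],[0,0,0,0,0,0,0.1]]]}}

```text
t: 54.75
position: [0.5294, 0.019, 0.0483]
ee_rot: [2.212, -2.23, -0.007]
force: [0.4, 0.4, -1.6]
finger_gap: 0.212
```

```bash
python3 - <<'E'
from fit import *
c=snap('wrist','w35.png')
plan((.5325,.0172,.018),-90.85,n=4)
E
```

```text
t 54.80 pos [0.5294 0.0189 0.0485] yaw -90.5 tilt -0.21,0.14 F [ 0.1  0.6 -2.8] gap 0.213(19.6mm) q7 -1.68
n 4 need 1.1
[0.01, -0.03, 0.25, 0.01, 0.01, 0.02, 1]
[0.01, -0.03, 0.25, 0.01, 0.01, 0.02, 1]
[0.01, -0.03, 0.25, 0.01, 0.01, 0.02, 1]
[0.01, -0.03, 0.25, 0.01, 0.01, 0.02, 1]
```

View pics/w35.png

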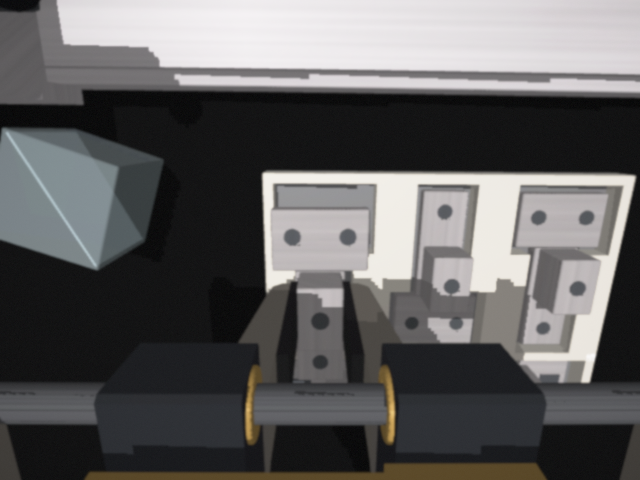

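```bash
python3 - <<'E'
from h import *
c=load('w35')
for p in [(275,185),(376,184),(325,184.5),(263,173),(633,176)]: print(onz(c,p,.016).round(4))
for p in [(272,208),(368,208)]: print(inhand(c,p,.0055).round(1))
E
```

```text
[0.58   0.0423 0.016 ]
[ 0.5801 -0.0098  0.016 ]
[0.5801 0.0165 0.016 ]
[0.5862 0.0482 0.016 ]
[ 0.5832 -0.1417  0.016 ]
[-22.3 -43.5   5.5]
[ 21.3 -43.4   5.5]
```

Call:
{"op": "arm_command", "data": {"steps": [[[0.01,-0.03,0.25,0,0,0.02,0.1],[0.01,-0.03,0.25,0,0,0.02,0.1],[0.01,-0.03,0.25,0,0,0.02,0.1],[0.01,-0.02,0.15,0,0,0,0.1],[0,0,0.05,0,0,0,0.1],[0,0,0,0,0,0,0.1]]]}}

```text
t: 55.4
position: [0.5331, 0.0175, 0.0181]
ee_rot: [2.204, -2.238, -0.006]
force: [-2.4, 0.3, 3.8]
finger_gap: 0.213
```

```bash
python3 - <<'E'
from h import *
plan((.5325,.0172,.018),-90.85,n=1)
E
```

```text
t 55.40 pos [0.5331 0.0175 0.0181] yaw -90.9 tilt -0.21,0.13 F [-2.4  0.3  3.8] gap 0.213(19.6mm) q7 -1.68
n 1 need 0.0
[0.01, 0.02, 0.0, 0.03, 0.02, -0.01, 1]
```

Call:
{"op": "arm_command", "data": {"steps": [[[0,0,0,0,0,0,0.4],[0,0,0,0,0,0,0.4],[0,0,0,0,0,0,0.4],[0,0,-0.3,0,0,0,0.4],[0,0,-0.6,0,0,0,0.4],[0,0,-0.9,0,0,0,0.5],[0,0,-0.9,0,0,0,0.7],[0,0,-0.9,0,0,0,0.7],[0,0,-0.9,0,0,0,0.7],[0,0,-0.9,0,0,0,0.7],[0,0,-0.5,0,0,0,0.7]]]}}

```text
t: 56.5
position: [0.5333, 0.0169, 0.2052]
ee_rot: [2.204, -2.238, -0.005]
force: [0.4, 0.8, -0.8]
finger_gap: 0.699
```

Call:
{"op": "arm_command", "data": {"steps": [[[0.5,0.3,0,0,0,0,0.7],[0.8,0.3,0,0,0,-0.5,0.7],[0.9,0.2,0,0,0,-0.5,0.7],[0.9,0.1,0,0,0,-0.5,0.7],[0.9,0,0,0,0,-0.5,0.7],[0.9,0,0,0,0,-0.5,0.7],[0.9,0,0,0,0,0,0.7],[0.9,0,0,0,0,0,0.7],[0.9,0,0,0,0,0,0.7],[0.9,0,0,0,0,0,0.7],[0.5,0,0,0,0,0,0.7],[0,0,0,0,0,0,0.7]]]}}

```text
t: 57.7
position: [0.5346, -0.2678, 0.2009]
ee_rot: [2.479, -1.923, -0.016]
force: [0.3, 0.2, 0.1]
finger_gap: 0.699
```

```bash
python3 - <<'E'
from fit import *
st()
c=snap('top','t36.png'); c=snap('scene','s36.png');c=snap('wrist','w36.png')
a=cv2.imread('pics/t36.png')
cv2.imwrite('pics/t36c.png',cv2.resize(a[140:280,130:400],None,fx=2.9,fy=2.9,interpolation=cv2.INTER_CUBIC))
E
```

```text
t 57.70 pos [ 0.5346 -0.2678  0.2009] yaw -75.6 tilt -0.60,0.15 F [0.3 0.2 0.1] gap 0.699(64.3mm) q7 -0.88
```

View pics/t36c.png

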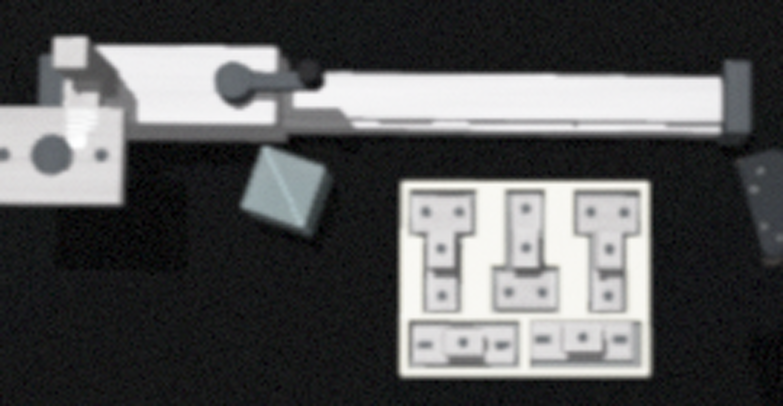

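View pics/s36.png

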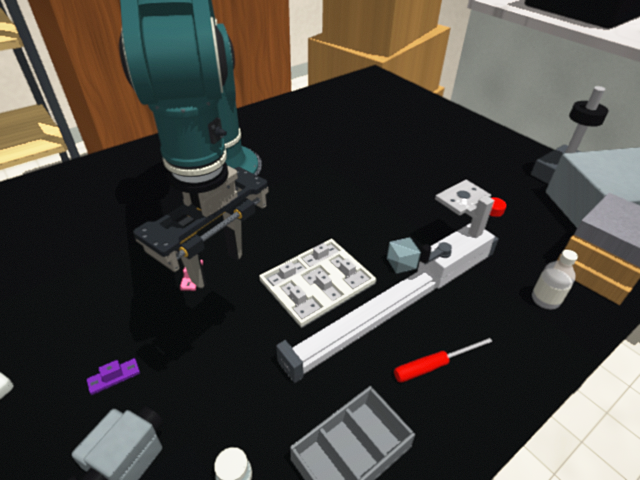

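View pics/w36.png

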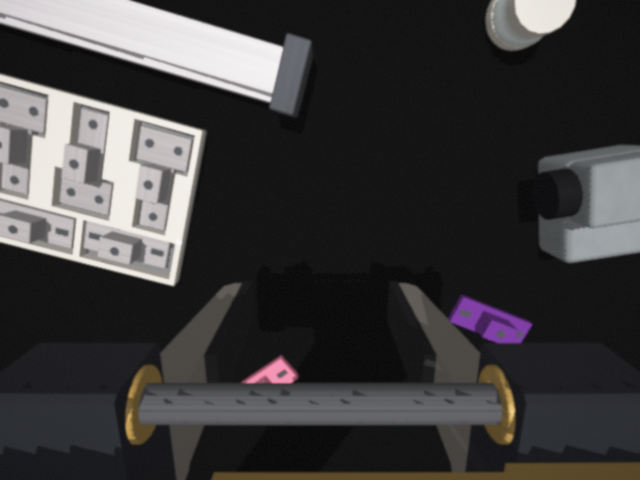

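```bash
python3 - <<'E'
from h import *
t=load('t36');o=load('top0')
T=lambda x,y:(130+x/2.9-.5,140+y/2.9-.5); T0=lambda x,y:(250+x/3.7-.5,140+y/3.7-.5)
for c,k,a in [(t,T(310,73),T(234,82)),(o,T0(466,99),T0(357,111))]:
    k=onz(c,k,.122);a=onz(c,a,.083);d=k-a;print(d.round(4),np.degrees(np.arctan2(-d[0],-d[1])))
d=np.abs(t['image'][195:225,205:250].astype(int)-o['image'][195:225,205:250]);print('cube diff',d.mean(),d.max())
c=load('t36');p=onz(c,T(72,52),.165);print('post',p)
E
```

```text
[-0.0034 -0.0613  0.039 ] 3.1393109648831663
[-0.0028 -0.059   0.039 ] 2.7344117733098927
cube diff 3.353827160493827 27
post [0.65331701 0.26825361 0.165     ]
```

```bash
python3 -c "
from h import *
print(r.finish_job()); st()"
```

```text
the job is handed in; nothing more can be done
None
the job is handed in; nothing more can be done
```

The job is done and handed in at about 58 s of the 210 s allowed. All five plates are in the tray, and the carriage is locked at the left-hand end stop.

**Carriage**
- I turned the lever to its open stop. Pushing on a little further made the carriage creep along instead of turning the lever.
- I then slid the carriage by its post until it stopped dead, with the post at y ≈ 0.268 m and 20 N at the wrist.
- The lever went back until it met its stop. The last top view measures it within 0.5° of its angle at the start, when it was locked.
- The grip slackened once during the slide. I re-closed it and carried on.

**Plates**
- All five plates were there. The three keyhole plates and two bars each touched the pocket floor or were let go within about 1–2 mm of it.
- The last top, scene and wrist pictures show every plate lying flat. The heads are in the wide ends, and the middle keyhole plate faces the other way.
- The pink and purple lookalikes were not touched.

**Glass cube:** it shows no visible movement between the first and last top views.

**Disagreements**
- The cameras differed by about 1–2 mm, so I re-measured the tray at most placings and stayed within the 4 mm clearance.
- The top view's parallax gives the locked lever about 3° instead of 0°, but it gave the same at the start.
- No check failed.

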